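# Build the two plate stacks for a nucleic acid extraction run

### The job

Build two stacks of lab ware on the two docks. On the dock with red corners: the grey metal heat block first, the white plate on it, and the yellow cover on top; on the dock with blue corners: the violet magnet block first, and the green plate on it. Every layer must sit level and fully home on the one below, lined up with it, and the little brown bottle must not be knocked over.

Things in the scene. Friction and masses are not known exactly. Their poses are not given: they have to be found in the camera images.
- heat_block: Grey metal heat block, 86 (x) by 50 (y) mm, flat underneath, body 28 mm high, on top of it a raised field 72 x 36 mm, 5 mm high, with 18 dark wells (33 mm in all), about 0.3 kg. Origin: centre of underside, z up; ends alike. Stands on the counter, yaw up to 0.6 rad either way.
- magnet_block: Violet block with 18 bright steel dots, 86 (x) by 50 (y) mm, flat underneath, body 22 mm high, on top of it a raised field 72 x 36 mm, 5 mm high (27 mm in all), about 0.28 kg. Origin: centre of underside, z up; ends alike. Stands on the counter, yaw up to 0.6 rad either way.
- white_plate: White plastic plate with 18 grey wells, 86 (x) by 50 (y) mm, body 24 mm high, on top of it a raised field 72 x 36 mm, 5 mm high (29 mm in all), 70 g. Hollow below: recess 80 x 44 mm, 6 mm deep, in a 3 mm wall; it fits over the raised field of the layer below, 4 mm to spare per side, its wall standing on that layer's flat border. Origin: centre of underside, z up; ends alike. Stands on the counter, yaw up to 0.6 rad either way.
- green_plate: Green plastic plate with 18 dark wells, shaped as the white one, 86 (x) by 50 (y) mm, body 24 mm high, on top of it a raised field 72 x 36 mm, 5 mm high (29 mm in all), 70 g. Hollow below: recess 80 x 44 mm, 6 mm deep, in a 3 mm wall; it fits over the raised field of the layer below, 4 mm to spare per side, its wall standing on that layer's flat border. Origin: centre of underside, z up; ends alike. Stands on the counter, yaw up to 0.6 rad either way.
- cover: Yellow plastic cover, 86 (x) by 50 (y) mm, 9 mm high, with a grip rib along the middle of its top, 60 mm long (x), 18 mm wide (y), 18 mm high (27 mm in all), 60 g. Hollow below: recess 80 x 44 mm, 6 mm deep, in a 3 mm wall; it fits over the raised field of the layer below, 4 mm to spare per side, its wall standing on that layer's flat border. Origin: centre of underside, z up; ends alike. Stands on the counter, yaw up to 0.6 rad either way.
- red_dock: Dock with red corners: 116 (x) x 80 (y) mm cream base. red L-shaped guides, 8 mm high, at the four corners of a 96 x 60 mm seat (a block has 5 mm to spare per side); no guide along the middle 72 mm of its long sides, so fingers can pass there. Seat 16 mm above the origin, the centre of its underside. Fixed, yaw up to 0.35 rad either way.
- blue_dock: Dock with blue corners: 116 (x) x 80 (y) mm cream base. blue L-shaped guides, 8 mm high, at the four corners of a 96 x 60 mm seat (a block has 5 mm to spare per side); no guide along the middle 72 mm of its long sides, so fingers can pass there. Seat 16 mm above the origin, the centre of its underside. Fixed, yaw up to 0.35 rad either way.
- bottle: Small brown glass reagent bottle, 38 mm across, 75 mm high, standing loose on the counter between and beyond the docks; not to be knocked over. Origin: centre of its underside, z up. Other fixed clutter among the things (two 37 mm vials, a pen, a timer, tip boxes) is at most 50 mm high.
Not all that is in view belongs to the job. There is more than one size of the cover; the one meant has the size given above.

How it is judged:
By the outcome, as a careful person would: the job done as asked, in the order asked, and still so for the second after the job is handed in, with the robot touching nothing.
It also fails if it takes over 144 s, if anything falls off the work surface, if the arm or the gripper's body presses on something with over 40 N, if the wrist force passes 120 N, or if a joint passes its speed limit or range.

### The arm

A 6-joint arm with a two-finger parallel gripper is mounted at the origin on the work surface. World frame = base frame: x ahead of the robot, y to its left, z up, the work surface at z = 0. Lengths are in m, angles in rad, forces in N, time in s.
With the tool pointing down it reaches from about 0.325 to 1 m from the base axis. Payload 5.1 kg.
Tool frame: the origin (TCP) lies at the very end of the fingers, on their centre line; the grasp point (between the pads) lies 19 mm behind it; z points along the fingers, y is the direction in which the jaws open and shut (so a half turn about z gives the same grasp; the last joint's range is limited). The gripper opens to 85 mm and grips with 20 to 120 N. Pads are 22 mm wide; open, the fingers measure 114 mm over their backs; the gripper's body (76 mm by 85 mm) begins 54 mm behind the grasp point. The pads swing forward as they close: fully open they stand 13 mm farther back than shut.
Start: joints at [-1.39, 0.124, 1.65, -0, 1.367, -0.083], TCP at [0.169, -0.628, 0.231] pointing down, gripper open.
Joint ranges: [-2.61, 2.61], [-1.02, 2.33], [0.03, 2.71], [-1.35, 4.49], [0.32, 2.68], [-2.91, 2.91]. Speed limits (rad/s): [2.57, 2.57, 3.14, 3.14, 3.14, 3.14].

### API

Orientations are given as a unit quaternion [x, y, z, w].
In Python, from bench import arm gives the robot as it stands. The module is installed in compiled form; this text tells all that it offers.
- The arm moves only by the tool drive_tool, never from a script. Its argument "deltas" is a list of rows, each an object of numbers: "dx", "dy", "dz": the shift along the tool's x, y, z normalised to -1 to 1, where 1 is 15 cm; "wx", "wy", "wz": the turn, a rotation vector about the tool's x, y, z normalised to -1 to 1, where 1 is 2 rad. A call has 1 to 20 rows; each row is the pose to reach, as a shift and turn from the pose commanded when the call began, along the tool's axes at that moment; what a row does not reach only later rows make up. A row lasts 1/10 s, in which the tool goes at most 50 mm and 8.59 degrees, less where a joint would pass 70% of its speed; a pose out of reach is approached as far as the arm can. A call with a number of a shift or a turn outside -1 to 1 is refused whole. A call with a gripper value outside its range is refused whole. "claw" is the closure in counts, from 0 (fully open) to 255 (shut), set as the call begins (left out, the last holds). The fingers move at their own pace and stop on an object; "force" is the grip in N (left out, the last holds). Time passes only in rows, so rows that repeat a pose let the fingers close. It gives the time, the measured TCP pose, the force and the opening at its end, in the units of the state.
- arm.observe(): the state, without advancing time (a new reading comes with each control period).
- arm.camera(name): name is "scene" or "top" or "wrist"; returns a dict with "color" (400x640x3 uint8, blue, green, red), "fx", "fy", "cx", "cy" (pixels), "distortion" ([k1, k2, p1, p2, k3] as OpenCV has them; the pictures are not rectified), "origin" and "attitude" of the camera in the world. Camera axes: x right, y up, looking along -z (the intrinsics and any distortion apply to the point x, -y, -z); pixel columns grow to the right and rows downward; lengths in m; the calibration is good to about 2 mm. A picture is of the moment at which its call begins. There is no depth.
- arm.finish_job(): hands the job in, once; it reports no verdict.
Trained networks look in the newest picture that a camera, given by its name, has taken for a name from the list of things; names that differ only in an ending like _2 or _b are one class to them, and where a whole thing is asked for, a point or a joint stands for the part that bears it (a point fixed in the world has none). Each returns a list of dicts, best first, with "score" (0 to 1); they miss things now and then, are a little off and sometimes report something else, mostly with a low value. They report only what shows in the picture. A call takes as long as a camera call. They do not tell look-alikes from the thing itself.
- arm.cut_out(camera, query): "pixels" (400x640 bool, what is visible of it) and "box" ([left, top, right, bottom] in pixels, round what is visible of it).
The state is a dict: "clock": time; "joints": joint angles; "dq": joint speeds; "tau": joint torques, N m; "tool_pos": TCP position; "eef_rot": TCP orientation; "ft_force": force on the tool from outside, world axes, zero at the start; "ft_torque": the same for the moment, N m; "opening": finger opening in m.
Only numpy, scipy, OpenCV 4.12 (cv2) and the standard library are available. Lean on these libraries where they do the work, as an engineer would, in place of code of your own. Each camera call takes 0.05 s, during which the arm holds its last target.

## Working session

There is one attempt and no reset: what is moved stays moved. The work goes in short steps, Python scripts to look and compute and a tool call to move; the robot and the scene stay as the last step left them, time stands still between calls to the robot, and variables do not carry over. Pictures are saved under pics/ and viewed, and the job is handed in when it is done.

Besides the shell and the picture viewer there is one more tool, called after ">>>" by a JSON object that holds its "op" and its "data". drive_tool: Moves the arm, as the interface text tells. Scaled input: -1 to 1 covers 15 cm each way for a shift and 2 rad each way for a turn. Its arguments: {"type":"object","properties":{"deltas":{"type":"array","items":{"type":"object","properties":{"dx":{"type":"number","minimum":-1,"maximum":1},"dy":{"type":"number","minimum":-1,"maximum":1},"dz":{"type":"number","minimum":-1,"maximum":1},"wx":{"type":"number","minimum":-1,"maximum":1},"wy":{"type":"number","minimum":-1,"maximum":1},"wz":{"type":"number","minimum":-1,"maximum":1}}}},"claw":{"type":"number"},"force":{"type":"number"}},"required":["deltas"]}

```bash
mkdir -p pics; ls; python3 - <<'E'
from bench import arm
import cv2
s=arm.observe()
for k,v in s.items(): print(k,v)
for n in ["scene","top","wrist"]:
    c=arm.camera(n); cv2.imwrite(f"pics/{n}0.png",c["color"])
    print(n,{k:v for k,v in c.items() if k!="color"})
E
```

```text
pics
clock 0.0
joints [-1.38956302e+00  1.24506141e-01  1.65170416e+00  4.78474118e-06
  1.36749998e+00 -8.26159258e-02]
dq [-0.00092953 -0.00026121  0.00150067  0.00196324 -0.00018523 -0.00019751]
tau [ 3.71491433e-04 -4.23616183e+01 -3.65451229e+01 -1.90292906e-05
  7.06363411e-03 -1.81022898e-05]
tool_pos [ 0.16936934 -0.62689956  0.23003453]
eef_rot [ 9.91310070e-01  1.31541723e-01 -4.98478685e-05 -1.05764322e-03]
ft_force [ 0.83667298 -0.31786335 -0.39841471]
ft_torque [-0.00054643 -0.03554281  0.01256512]
opening 0.08516697264261772
scene {'fx': 402.6517290486854, 'fy': 402.6517290486854, 'cx': 326.4537992900855, 'cy': 201.23768944106962, 'distortion': array([0.02465716, 0.        , 0.        , 0.        , 0.        ]), 'origin': array([1.22307377, 0.3789974 , 0.6329586 ]), 'attitude': array([0.23870674, 0.38731452, 0.75883116, 0.46602771])}
top {'fx': 377.3801304652338, 'fy': 377.3801304652338, 'cx': 319.6699166326971, 'cy': 200.57782425887893, 'distortion': array([0.01003659, 0.        , 0.        , 0.        , 0.        ]), 'origin': array([0.42062444, 0.03119959, 0.9991375 ]), 'attitude': array([-0.02878882,  0.03035275,  0.71226647, -0.70066139])}
wrist {'fx': 317.7563425134732, 'fy': 317.7563425134732, 'cx': 319.8605777391072, 'cy': 197.68764392863176, 'distortion': array([-0.05817712,  0.        ,  0.        ,  0.        ,  0.        ]), 'origin': array([ 0.24698987, -0.60724924,  0.37326552]), 'attitude': array([-0.12378374,  0.09641198, -0.60041601,  0.78414472])}
```

View pics/top0.png

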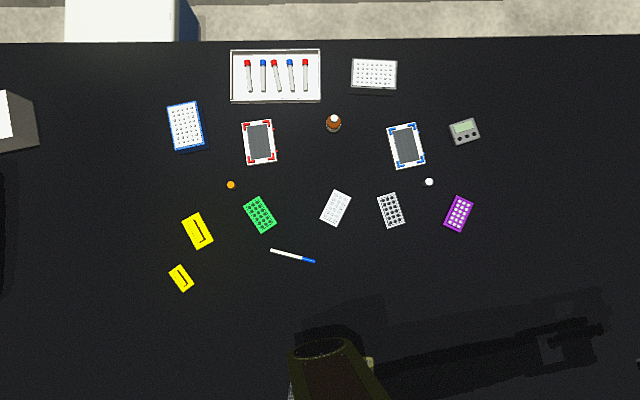

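View pics/scene0.png

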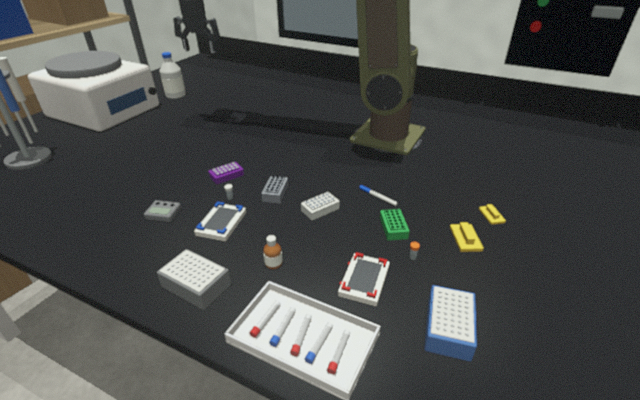

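View pics/wrist0.png

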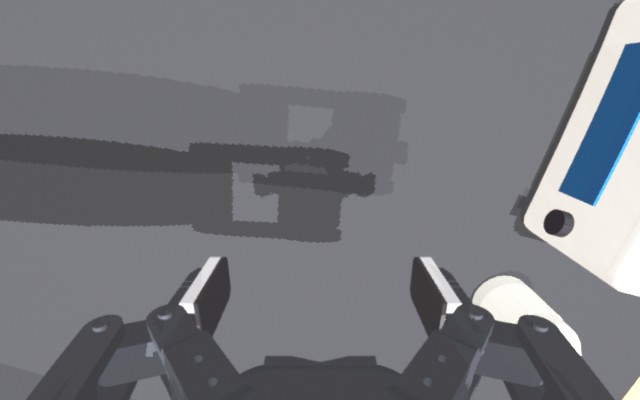

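Top view shows: red dock (259,142), blue dock (406,146), heat block (391,210), white plate (335,207), green plate (260,214), violet block (458,213), bottle (333,122). The yellow covers are at (197,231), which is larger, and (181,278), which is smaller.

```bash
cat > h.py <<'E'
import numpy as np, cv2
from scipy.spatial.transform import Rotation as R
from scipy.optimize import minimize
from bench import arm
def proj(c,P):
    Rw=R.from_quat(c["attitude"]).as_matrix()
    p=(np.asarray(P)-c["origin"])@Rw; p=p*[1,-1,-1]
    K=np.array([[c["fx"],0,c["cx"]],[0,c["fy"],c["cy"]],[0,0,1]])
    return cv2.projectPoints(p.reshape(-1,1,3),np.zeros(3),np.zeros(3),K,np.array(c["distortion"]))[0].reshape(-1,2)
def unproj(c,uv,z):
    K=np.array([[c["fx"],0,c["cx"]],[0,c["fy"],c["cy"]],[0,0,1]])
    q=cv2.undistortPoints(np.array(uv,float).reshape(-1,1,2),K,np.array(c["distortion"])).reshape(-1,2)
    d=np.c_[q[:,0],-q[:,1],-np.ones(len(q))]@R.from_quat(c["attitude"]).as_matrix().T
    t=(z-c["origin"][2])/d[:,2]
    return c["origin"]+d*t[:,None]
def box(a,b,z0,z1): return [[sx*a/2,sy*b/2,z] for sx in(-1,1) for sy in(-1,1) for z in(z0,z1)]
M={"heat_block":box(.086,.05,0,.028)+box(.072,.036,.028,.033),
"magnet_block":box(.086,.05,0,.022)+box(.072,.036,.022,.027),
"white_plate":box(.086,.05,0,.024)+box(.072,.036,.024,.029),
"cover":box(.086,.05,0,.009),"rib":box(.06,.018,.009,.027),
"red_dock":box(.116,.08,0,.016),"blue_dock":box(.116,.08,0,.016)}
M["green_plate"]=M["white_plate"]
def place(P,x,y,yaw,z=0): return np.array(P)@R.from_euler('z',yaw).as_matrix().T+[x,y,z]
def render(c,name,x,y,yaw,z,S=4):
    m=np.zeros((400*S,640*S),np.uint8)
    for n in ([name,"rib"] if name=="cover" else [name]):
        h=cv2.convexHull(proj(c,place(M[n],x,y,yaw,z)).astype(np.float32)).reshape(-1,2)
        cv2.fillPoly(m,[np.round(((h+.5)*S-.5)*16).astype(np.int32)],255,shift=4)
    return m
def fit(name,masks,x0,z=0,prnt=True):
    """masks: list of (cam, boolmask)"""
    S=4; big=[]
    for c,m in masks:
        ys,xs=np.nonzero(m); r=(max(xs.min()-15,0),max(ys.min()-15,0),xs.max()+15,ys.max()+15)
        B=cv2.resize(m.astype(np.float32),(640*S,400*S),interpolation=cv2.INTER_LINEAR)
        big.append((c,B,r))
    def cost(p,each=False):
        o=[]
        for c,B,r in big:
            sl=np.s_[r[1]*S:r[3]*S,r[0]*S:r[2]*S]
            a=render(c,name,p[0]/100,p[1]/100,p[2],z)[sl]/255.; b=B[sl]
            o.append(np.abs(a-b).sum()/b.sum())
        return o if each else sum(o)
    best=None
    for yaw in np.linspace(-.7,.7,8):
        q=cost([x0[0]*100,x0[1]*100,yaw])
        if best is None or q<best[0]: best=(q,yaw)
    s=minimize(cost,[x0[0]*100,x0[1]*100,best[1]],method="Nelder-Mead",options=dict(initial_simplex=[[x0[0]*100+a,x0[1]*100+b,best[1]+g] for a,b,g in [(0,0,0),(1,0,0),(0,1,0),(0,0,.15)]],xatol=.005,fatol=1e-4,maxiter=200))
    return s.x[0]/100,s.x[1]/100,s.x[2],cost(s.x,True)
E
cat > look.py <<'E'
from h import *
cs={n:arm.camera(n) for n in("top","scene")}
names=["red_dock","blue_dock","heat_block","magnet_block","white_plate","green_plate","cover","bottle"]
for n in names:
    ms={}
    for cn,c in cs.items():
        r=arm.cut_out(cn,n)
        for d in r: print(n,cn,round(d["score"],2),np.round(d["box"]),d["pixels"].sum())
        ms[cn]=r
    if n=="bottle":
        for cn in cs:
            ys,xs=np.nonzero(ms[cn][0]["pixels"]); print(unproj(cs[cn],[[xs.mean(),ys.mean()]],.037))
        continue
    if n=="cover":
        pairs=[(a,b) for a in ms["top"][:2] for b in ms["scene"][:2]]
    else: pairs=[(ms["top"][0],ms["scene"][0])]
    for a,b in pairs:
        ys,xs=np.nonzero(a["pixels"]); x0=unproj(cs["top"],[[xs.mean(),ys.mean()]],.015)[0]
        for nm,l in (("both",[(cs["top"],a["pixels"]),(cs["scene"],b["pixels"])]),("top",[(cs["top"],a["pixels"])]),("scene",[(cs["scene"],b["pixels"])])):
            f=fit(n,l,x0); print("  FIT",n,nm,np.round(f[:3],4),np.round(f[3],3))
E
time python3 look.py
```

```text
red_dock top 0.79 [243. 119. 277. 167.] 1324
red_dock scene 0.64 [336. 254. 389. 308.] 1816
  FIT red_dock both [0.6618 0.1856 0.1327] [0.082 0.08 ]
  FIT red_dock top [0.6633 0.1876 0.1362] [0.056]
  FIT red_dock scene [0.6604 0.1833 0.1404] [0.051]
blue_dock scene 0.93 [192. 200. 245. 241.] 1259Traceback (most recent call last):
  File "look.py", line 16, in <module>
    else: pairs=[(ms["top"][0],ms["scene"][0])]
                  ~~~~~~~~~^^^
IndexError: list index out of range

real	0m5.901s
user	0m1.577s
sys	0m0.377s
```

```bash
python3 - <<'E'
s=open('look.py').read()
s=s.replace('''        ms[cn]=r
''','''        ms[cn]=r
    if n!="cover" and (not ms["top"] or not ms["scene"]):
        for cn in cs:
            if ms[cn]:
                p=ms[cn][0]["pixels"]; ys,xs=np.nonzero(p); x0=unproj(cs[cn],[[xs.mean(),ys.mean()]],.015)[0]
                f=fit(n,[(cs[cn],p)],x0); print("  FIT",n,cn,np.round(f[:3],4),np.round(f[3],3))
        continue
''')
open('look.py','w').write(s)
E
python3 look.py
```

```text
red_dock top 0.97 [241. 119. 277. 166.] 1366
red_dock top 0.23 [378. 192. 404. 226.] 642
red_dock scene 0.81 [337. 253. 389. 309.] 1821
  FIT red_dock both [0.6614 0.186  0.1367] [0.07  0.082]
  FIT red_dock top [0.6629 0.188  0.1144] [0.052]
  FIT red_dock scene [0.6593 0.1838 0.1465] [0.045]
blue_dock top 0.73 [182. 213. 217. 252.] 640
blue_dock scene 0.87 [195. 200. 244. 242.] 1193
  FIT blue_dock both [0.4341 0.3427 0.75  ] [1.301 1.   ]
  FIT blue_dock top [0.4341 0.3427 0.75  ] [1.301]
  FIT blue_dock scene [ 0.4307  0.3477 -0.7   ] [1.]
heat_block top 0.84 [375. 189. 406. 228.] 718
heat_block scene 0.79 [261. 176. 289. 204.] 534
heat_block scene 0.69 [380. 211. 409. 236.] 714
  FIT heat_block both [ 0.4756 -0.1552  0.3173] [0.087 0.133]
  FIT heat_block top [ 0.4754 -0.1533  0.2845] [0.058]
  FIT heat_block scene [ 0.4723 -0.1587  0.3199] [0.083]
magnet_block top 0.64 [444. 193. 473. 230.] 704
magnet_block scene 0.58 [207. 163. 245. 183.] 481
  FIT magnet_block both [ 0.464  -0.3298 -0.4975] [0.093 0.121]
  FIT magnet_block top [ 0.4638 -0.3291 -0.473 ] [0.087]
  FIT magnet_bl
[... 847 characters left out ...]
 cover top [0.431  0.3495 0.5053] [0.067]
  FIT cover scene [0.4284 0.3458 0.503 ] [0.104]
  FIT cover both [0.4354 0.3447 0.7333] [0.294 1.382]
  FIT cover top [0.431  0.3495 0.5053] [0.067]
  FIT cover scene [0.4644 0.3129 0.75  ] [1.]
  FIT cover both [0.2983 0.3884 0.6085] [0.779 1.33 ]
  FIT cover top [0.3065 0.3887 0.6028] [0.767]
  FIT cover scene [0.2434 0.4228 0.9   ] [1.]
  FIT cover both [0.3083 0.3873 0.5228] [0.766 0.841]
  FIT cover top [0.3065 0.3887 0.6028] [0.767]
  FIT cover scene [0.2998 0.3792 0.5097] [0.801]
bottle top 0.72 [325. 117. 343. 134.] 251
bottle scene 0.83 [265. 234. 284. 268.] 481
[[ 0.70320722 -0.00928885  0.037     ]]
[[ 0.70996866 -0.00945755  0.037     ]]
```

```bash
cat >> h.py <<'E'
def curpose():
    s=arm.observe(); return np.array(s["tool_pos"]),R.from_quat(s["eef_rot"])
def tgt(x,y,z,yaw): return np.array([x,y,z]),R.from_euler('z',yaw)*R.from_euler('x',np.pi)
def delta(t,cur=None):
    p,q=cur or curpose()
    d=q.inv().apply(t[0]-p)/.15; w=(q.inv()*t[1]).as_rotvec()/2
    print("d",np.round(d,4),"w",np.round(w,4),"rows>=",max(np.linalg.norm(t[0]-p)/.05,np.linalg.norm(w*2)/np.radians(8.59)))
E
python3 - <<'E'
from h import *
c=arm.camera("wrist"); p,q=curpose()
print("yaw",q.as_euler('zyx'))
Rc=R.from_quat(c["attitude"]); print("cam in tool:",q.inv().apply(c["origin"]-p),"look",q.inv().apply(Rc.apply([0,0,-1])),"right",q.inv().apply(Rc.apply([1,0,0])))
print(unproj(c,[[320,200],[0,0],[640,0],[320,0],[320,399]],0.0)-p)
# blue dock via top colour
c=arm.camera("top"); im=c["color"]; print(arm.cut_out("top","blue_dock")[:1] and arm.cut_out("top","blue_dock")[0]["box"])
print(unproj(c,[[406,146]],.016))
for r in arm.cut_out("top","blue_dock")[:1]:
    f=fit("blue_dock",[(c,r["pixels"])],unproj(c,[[406,146]],.016)[0]);print(f)
c=arm.camera("scene"); 
for r in arm.cut_out("scene","blue_dock")[:1]:
    f=fit("blue_dock",[(c,r["pixels"])],[.645,-.2]);print(f)
# move for look at heat block
delta(tgt(.395,-.19,.26,.30))
E
```

```text
yaw [-2.63812444e-01  8.55749538e-06  3.14151370e+00]
cam in tool: [ 0.08012704  0.0009271  -0.14305134] look [-3.10041450e-01 -8.22526511e-04  9.50722684e-01] right [-3.64766524e-04  9.99999655e-01  7.46204437e-04]
[[-0.04323344 -0.01249956 -0.23135908]
 [ 0.09173232  0.39684253 -0.23135908]
 [ 0.2790459  -0.29805792 -0.23135908]
 [ 0.17066815  0.04522088 -0.23135908]
 [-0.36986007 -0.10064956 -0.23135908]]
[386.0, 126.4, 423.8, 171.5]
[[ 0.64417889 -0.20239301  0.016     ]]
(np.float64(0.6459468235453062), np.float64(-0.20045036620212983), np.float64(0.19607669811135403), [np.float64(0.05168158597201767)])
(np.float64(0.6433391046687896), np.float64(-0.20616653363148313), np.float64(0.2044990538227211), [np.float64(0.05139582475288303)])
d [ 2.212  -2.4239 -0.1911] w [ 0.     -0.     -0.0181] rows>= 9.861287476594837
```

```bash
cat >> h.py <<'E'
def plan(t,cur=None):
    p,q=cur or curpose()
    d=q.inv().apply(t[0]-p)/.15; w=(q.inv()*t[1]).as_rotvec()/2
    n=int(np.ceil(np.abs(d).max()-.02)) or 1
    print("now",np.round(p,4),"total d",np.round(d,3),"w",np.round(w,4),f"calls {n} each",np.round(d/n,4),"rows each",round(max(np.linalg.norm(t[0]-p)/.05,np.linalg.norm(w*2)/np.radians(8.59))/n,1),"(turn in last)")
E
python3 - <<'E'
from h import *
plan(tgt(.4755,-.155,.23,.30))
E
```

```text
now [ 0.1695 -0.6275  0.2313] total d [ 2.791 -2.509  0.009] w [ 0.     -0.     -0.0181] calls 3 each [ 0.9303 -0.8364  0.003 ] rows each 3.8 (turn in last)
```

>>> {"op": "drive_tool", "data": {"deltas": [{"dx": 0.25, "dy": -0.22}, {"dx": 0.5, "dy": -0.44}, {"dx": 0.75, "dy": -0.66}, {"dx": 0.93, "dy": -0.836}], "claw": 0}}

```text
schema error: expected keys dx, dy, dz, wx, wy, wz
```

>>> {"op": "drive_tool", "data": {"deltas": [{"dx": 0.25, "dy": -0.22}, {"dx": 0.5, "dy": -0.44}, {"dx": 0.75, "dy": -0.66}, {"dx": 0.93, "dy": -0.836}]}}

```text
schema error: expected keys dx, dy, dz, wx, wy, wz
```

>>> {"op": "drive_tool", "data": {"deltas": [{"dx": 0.25, "dy": -0.22}, {"dx": 0.5, "dy": -0.44}, {"dx": 0.75, "dy": -0.66}, {"dx": 0.93, "dy": -0.836, "wz": -0.018}, {"dx": 0.93, "dy": -0.836, "wz": -0.018}, {"dx": 0.93, "dy": -0.836, "wz": -0.018}, {"dx": 0.93, "dy": -0.836, "wz": -0.018}]}}

```text
schema error: expected keys dx, dy, dz, wx, wy, wz
```

>>> {"op": "drive_tool", "data": {"deltas": [{"dx": 0.93, "dy": -0.836, "dz": 0, "wx": 0, "wy": 0, "wz": 0}, {"dx": 0.93, "dy": -0.836, "dz": 0, "wx": 0, "wy": 0, "wz": 0}, {"dx": 0.93, "dy": -0.836, "dz": 0, "wx": 0, "wy": 0, "wz": 0}, {"dx": 0.93, "dy": -0.836, "dz": 0, "wx": 0, "wy": 0, "wz": 0}], "claw": 0}}

```text
clock: 2.1
tool_pos: [0.2724, -0.4679, 0.2313]
eef_rot: [0.991, 0.132, 0.0, -0.0]
ft_force: [0.2, -0.2, 0.0]
opening: 0.0853
```

```bash
python3 -c "
from h import *
print(arm.observe()['clock']);plan(tgt(.4755,-.155,.23,.30))"
```

```text
2.1
now [ 0.2724 -0.4679  0.2313] total d [ 1.852 -1.66   0.01 ] w [-0.0001 -0.0002 -0.0178] calls 2 each [ 0.9259 -0.83    0.0049] rows each 3.7 (turn in last)
```

>>> {"op": "drive_tool", "data": {"deltas": [{"dx": 0.92, "dy": -0.83, "dz": 0, "wx": 0, "wy": 0, "wz": 0}, {"dx": 0.92, "dy": -0.83, "dz": 0, "wx": 0, "wy": 0, "wz": 0}, {"dx": 0.92, "dy": -0.83, "dz": 0, "wx": 0, "wy": 0, "wz": 0}, {"dx": 0.92, "dy": -0.83, "dz": 0, "wx": 0, "wy": 0, "wz": 0}]}}

```text
clock: 2.5
tool_pos: [0.3732, -0.3115, 0.2316]
eef_rot: [0.991, 0.132, 0.0, 0.0]
ft_force: [-1.0, -0.3, -0.4]
opening: 0.0853
```

>>> {"op": "drive_tool", "data": {"deltas": [{"dx": 0.92, "dy": -0.83, "dz": 0, "wx": 0, "wy": 0, "wz": -0.018}, {"dx": 0.92, "dy": -0.83, "dz": 0, "wx": 0, "wy": 0, "wz": -0.018}, {"dx": 0.92, "dy": -0.83, "dz": 0, "wx": 0, "wy": 0, "wz": -0.018}, {"dx": 0.92, "dy": -0.83, "dz": 0, "wx": 0, "wy": 0, "wz": -0.018}, {"dx": 0.92, "dy": -0.83, "dz": 0, "wx": 0, "wy": 0, "wz": -0.018}, {"dx": 0.92, "dy": -0.83, "dz": 0, "wx": 0, "wy": 0, "wz": -0.018}]}}

```text
clock: 3.1
tool_pos: [0.4731, -0.1572, 0.2314]
eef_rot: [0.989, 0.15, -0.0, 0.0]
ft_force: [-0.4, -0.3, -0.6]
opening: 0.0851
```

```bash
cat > wl.py <<'E'
import sys
from h import *
# usage: wl.py pic name z x0 y0
pic,name,z,x0,y0=sys.argv[1],sys.argv[2],float(sys.argv[3]),float(sys.argv[4]),float(sys.argv[5])
c=arm.camera("wrist"); im=c["color"].copy()
res=arm.cut_out("wrist",name)
for r in res:
    print(round(r["score"],2),np.round(r["box"]))
if res:
    e=proj(c,[[x0,y0,z+.015]])[0]
    r=min([r for r in res if r["score"]>.3] or res,key=lambda r:np.hypot((r["box"][0]+r["box"][2])/2-e[0],(r["box"][1]+r["box"][3])/2-e[1]))
    f=fit(name,[(c,r["pixels"])],[x0,y0],z); print("FIT",np.round(f[:3],4),np.round(f[3],3))
    m=render(c,name,*f[:3],z); m=cv2.resize(m,(640,400),interpolation=cv2.INTER_AREA)
    cs,_=cv2.findContours((m>127).astype(np.uint8),cv2.RETR_EXTERNAL,cv2.CHAIN_APPROX_NONE); cv2.drawContours(im,cs,-1,(0,255,255),1)
    cs,_=cv2.findContours(r["pixels"].astype(np.uint8),cv2.RETR_EXTERNAL,cv2.CHAIN_APPROX_NONE); cv2.drawContours(im,cs,-1,(255,0,255),1)
cv2.imwrite(f"pics/{pic}.png",im)
s=arm.observe(); print("clock",s["clock"],"tcp",np.round(s["tool_pos"],4))
E
python3 wl.py heat1 heat_block 0 .4755 -.155
```

```text
0.67 [294. 126. 346. 204.]
FIT [ 0.4743 -0.156   0.2987] [0.028]
clock 3.2 tcp [ 0.4726 -0.1584  0.2313]
```

View pics/heat1.png

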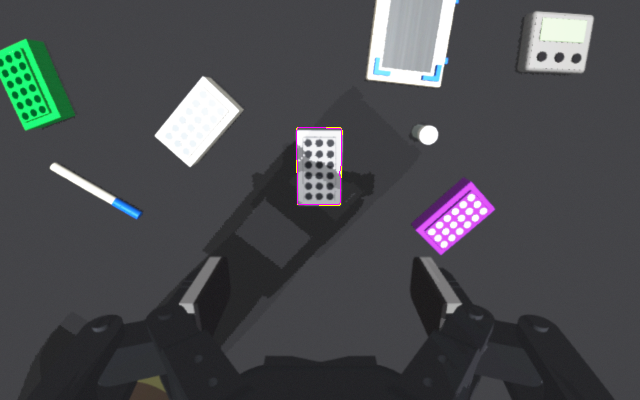

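```bash
cat > fitall.py <<'E'
from h import *
import sys
c=arm.camera("wrist")
for a in sys.argv[1:]:
    n,x,y,z=a.split(","); x,y,z=float(x),float(y),float(z)
    for r in arm.cut_out("wrist",n):
        if r["score"]<.3: continue
        e=proj(c,[[x,y,z+.015]])[0]; b=r["box"]
        if np.hypot((b[0]+b[2])/2-e[0],(b[1]+b[3])/2-e[1])>40: continue
        f=fit(n,[(c,r["pixels"])],[x,y],z); print(n,"FIT",np.round(f[:3],4),np.round(f[3],3),round(r["score"],2))
E
python3 fitall.py white_plate,.4843,-.0124,0 magnet_block,.464,-.33,0
python3 -c "
from h import *
plan(tgt(.4743,-.156,.12,.2987));plan(tgt(.4743,-.156,.004,.2987))"
```

```text
white_plate FIT [ 0.4823 -0.0136 -0.4809] [0.028] 0.61
magnet_block FIT [ 0.4618 -0.3325 -0.4628] [0.044] 0.59
now [ 0.4725 -0.1588  0.2313] total d [ 0.017 -0.014  0.742] w [ 0.0001  0.     -0.0005] calls 1 each [ 0.0171 -0.0142  0.7422] rows each 2.2 (turn in last)
now [ 0.4725 -0.1588  0.2313] total d [ 0.017 -0.014  1.515] w [ 0.0001  0.     -0.0005] calls 2 each [ 0.0086 -0.0071  0.7577] rows each 2.3 (turn in last)
```

>>> {"op": "drive_tool", "data": {"deltas": [{"dx": 0.017, "dy": -0.014, "dz": 0.3, "wx": 0, "wy": 0, "wz": 0}, {"dx": 0.017, "dy": -0.014, "dz": 0.6, "wx": 0, "wy": 0, "wz": 0}, {"dx": 0.017, "dy": -0.014, "dz": 0.9, "wx": 0, "wy": 0, "wz": 0}, {"dx": 0.017, "dy": -0.014, "dz": 1.0, "wx": 0, "wy": 0, "wz": 0}]}}

```text
clock: 3.75
tool_pos: [0.471, -0.1542, 0.0762]
eef_rot: [0.989, 0.149, -0.004, -0.002]
ft_force: [-0.4, 0.7, 0.8]
opening: 0.0849
```

>>> {"op": "drive_tool", "data": {"deltas": [{"dx": 0, "dy": 0, "dz": 0.2, "wx": 0, "wy": 0, "wz": 0}, {"dx": 0, "dy": 0, "dz": 0.4, "wx": 0, "wy": 0, "wz": 0}, {"dx": 0, "dy": 0, "dz": 0.51, "wx": 0, "wy": 0, "wz": 0}, {"dx": 0, "dy": 0, "dz": 0.51, "wx": 0, "wy": 0, "wz": 0}]}}

```text
clock: 4.15
tool_pos: [0.4734, -0.155, 0.0034]
eef_rot: [0.989, 0.149, -0.002, -0.001]
ft_force: [0.7, -0.1, -0.5]
opening: 0.0857
```

>>> {"op": "drive_tool", "data": {"deltas": [{"dx": 0, "dy": 0, "dz": 0, "wx": 0, "wy": 0, "wz": 0}, {"dx": 0, "dy": 0, "dz": 0, "wx": 0, "wy": 0, "wz": 0}, {"dx": 0, "dy": 0, "dz": 0, "wx": 0, "wy": 0, "wz": 0}, {"dx": 0, "dy": 0, "dz": 0, "wx": 0, "wy": 0, "wz": 0}, {"dx": 0, "dy": 0, "dz": 0, "wx": 0, "wy": 0, "wz": 0}, {"dx": 0, "dy": 0, "dz": 0, "wx": 0, "wy": 0, "wz": 0}, {"dx": 0, "dy": 0, "dz": 0, "wx": 0, "wy": 0, "wz": 0}, {"dx": 0, "dy": 0, "dz": 0, "wx": 0, "wy": 0, "wz": 0}], "claw": 255, "force": 40}}

```text
clock: 4.95
tool_pos: [0.4764, -0.1558, 0.007]
eef_rot: [0.989, 0.149, 0.001, 0.001]
ft_force: [-0.9, -0.4, 6.2]
opening: 0.0492
```

```bash
python3 - <<'E'
from h import *
c=arm.camera("wrist");cv2.imwrite("pics/g1.png",c["color"])
s=arm.observe();print(s["tool_pos"],s["ft_force"],s["opening"],s["dq"])
E
```

```text
[ 0.47639835 -0.15581237  0.00701301] [-1.33869176 -0.54699341  7.54055092] 0.049102655360211536 [-0.00034924  0.00029424 -0.00151132 -0.00021819 -0.00181054  0.00069639]
```

View pics/g1.png

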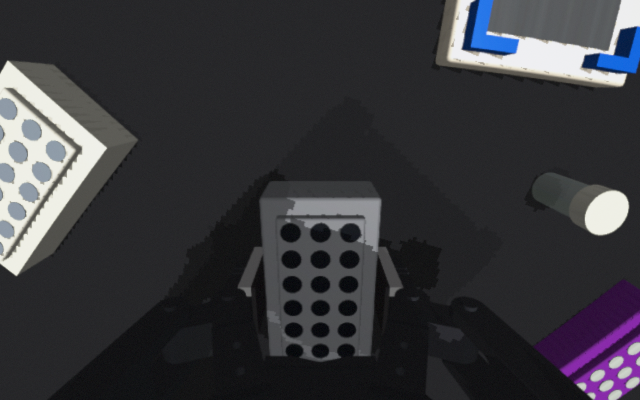

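```bash
python3 - <<'E'
from h import *
c=arm.camera("wrist");p,q=curpose()
for (x,y,yaw) in [(.4743,-.156,.2987),(p[0],p[1],.2987)]:
    print(proj(c,place([[.043,.025,.028],[.043,-.025,.028],[.036,.018,.033],[.036,-.018,.033]],x,y,yaw)).round(1))
E
```

```text
[[255.2 195.9]
 [378.7 195.9]
 [271.5 216.6]
 [362.3 216.6]]
[[255.8 191. ]
 [380.  191.1]
 [272.2 211.7]
 [363.6 211.7]]
```

>>> {"op": "drive_tool", "data": {"deltas": [{"dx": 0, "dy": 0, "dz": -0.1, "wx": 0, "wy": 0, "wz": 0}, {"dx": 0, "dy": 0, "dz": -0.35, "wx": 0, "wy": 0, "wz": 0}, {"dx": 0, "dy": 0, "dz": -0.65, "wx": 0, "wy": 0, "wz": 0}, {"dx": 0, "dy": 0, "dz": -0.9, "wx": 0, "wy": 0, "wz": 0}, {"dx": 0, "dy": 0, "dz": -1, "wx": 0, "wy": 0, "wz": 0}, {"dx": 0, "dy": 0, "dz": -1, "wx": 0, "wy": 0, "wz": 0}]}}

```text
clock: 5.65
tool_pos: [0.4761, -0.1555, 0.1572]
eef_rot: [0.989, 0.149, 0.002, 0.001]
ft_force: [-0.3, -0.1, -2.8]
opening: 0.0493
```

```bash
python3 -c "
from h import *
s=arm.observe();print(s['ft_force'],s['opening'])
plan(tgt(.555,.165,.22,.135))"
```

```text
[-0.28503931 -0.07571659 -2.78729615] 0.0492566190648334
now [ 0.4761 -0.1555  0.1572] total d [ 1.135 -1.885 -0.421] w [ 0.0015 -0.0021  0.0824] calls 2 each [ 0.5677 -0.9423 -0.2103] rows each 3.4 (turn in last)
```

>>> {"op": "drive_tool", "data": {"deltas": [{"dx": 0.57, "dy": -0.94, "dz": -0.21, "wx": 0, "wy": 0, "wz": 0}, {"dx": 0.57, "dy": -0.94, "dz": -0.21, "wx": 0, "wy": 0, "wz": 0}, {"dx": 0.57, "dy": -0.94, "dz": -0.21, "wx": 0, "wy": 0, "wz": 0}, {"dx": 0.57, "dy": -0.94, "dz": -0.21, "wx": 0, "wy": 0, "wz": 0}]}}

```text
clock: 6.05
tool_pos: [0.514, 0.0085, 0.1837]
eef_rot: [0.989, 0.151, -0.002, -0.001]
ft_force: [-0.4, -1.9, -3.2]
opening: 0.0488
```

>>> {"op": "drive_tool", "data": {"deltas": [{"dx": 0.57, "dy": -0.94, "dz": -0.21, "wx": 0, "wy": 0, "wz": 0.0824}, {"dx": 0.57, "dy": -0.94, "dz": -0.21, "wx": 0, "wy": 0, "wz": 0.0824}, {"dx": 0.57, "dy": -0.94, "dz": -0.21, "wx": 0, "wy": 0, "wz": 0.0824}, {"dx": 0.57, "dy": -0.94, "dz": -0.21, "wx": 0, "wy": 0, "wz": 0.0824}, {"dx": 0.57, "dy": -0.94, "dz": -0.21, "wx": 0, "wy": 0, "wz": 0.0824}, {"dx": 0.57, "dy": -0.94, "dz": -0.21, "wx": 0, "wy": 0, "wz": 0.0824}, {"dx": 0.57, "dy": -0.94, "dz": -0.21, "wx": 0, "wy": 0, "wz": 0.0824}, {"dx": 0.57, "dy": -0.94, "dz": -0.21, "wx": 0, "wy": 0, "wz": 0.0824}]}}

```text
clock: 6.85
tool_pos: [0.5542, 0.1637, 0.2164]
eef_rot: [0.998, 0.067, -0.001, 0.0]
ft_force: [-0.0, 0.9, -3.5]
opening: 0.0491
```

```bash
python3 wl.py red1 red_dock 0 .6618 .1856; python3 -c "
from h import *
c=arm.camera('wrist');p,q=curpose();print(p,q.as_rotvec(),(q*R.from_euler('x',np.pi).inv()).as_rotvec(),proj(c,place([[.043,.025,.028],[.043,-.025,.028],[.036,.018,.033],[.036,-.018,.033]],p[0],p[1],.135,p[2]-.0055)).round(1))"
```

```text
0.9 [275.   2. 356. 120.]
FIT [0.6617 0.1846 0.139 ] [0.041]
clock 6.95 tcp [0.5546 0.1639 0.2173]
[0.55473318 0.16410384 0.21757068] [ 3.13450411e+00  2.09860862e-01 -5.38969206e-04] [-7.11179106e-05  3.43381933e-04  1.33704166e-01] [[254.4 192.7]
 [380.4 192.5]
 [271.  213.7]
 [363.7 213.5]]
```

View pics/red1.png

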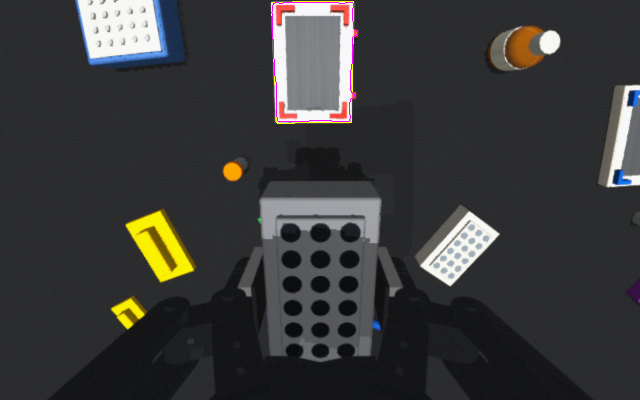

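```bash
python3 -c "
from h import *
plan(tgt(.6637,.1853,.07,.139))"
```

```text
now [0.5547 0.1641 0.2176] total d [ 0.739 -0.043  0.984] w [ 0.      0.0002 -0.0026] calls 1 each [ 0.7391 -0.0433  0.9835] rows each 3.7 (turn in last)
```

>>> {"op": "drive_tool", "data": {"deltas": [{"dx": 0.3, "dy": -0.043, "dz": 0, "wx": 0, "wy": 0, "wz": -0.0026}, {"dx": 0.6, "dy": -0.043, "dz": 0.1, "wx": 0, "wy": 0, "wz": -0.0026}, {"dx": 0.739, "dy": -0.043, "dz": 0.4, "wx": 0, "wy": 0, "wz": -0.0026}, {"dx": 0.739, "dy": -0.043, "dz": 0.7, "wx": 0, "wy": 0, "wz": -0.0026}, {"dx": 0.739, "dy": -0.043, "dz": 0.98, "wx": 0, "wy": 0, "wz": -0.0026}, {"dx": 0.739, "dy": -0.043, "dz": 0.98, "wx": 0, "wy": 0, "wz": -0.0026}, {"dx": 0.739, "dy": -0.043, "dz": 0.98, "wx": 0, "wy": 0, "wz": -0.0026}, {"dx": 0.739, "dy": -0.043, "dz": 0.98, "wx": 0, "wy": 0, "wz": -0.0026}]}}

```text
clock: 7.8
tool_pos: [0.6662, 0.1866, 0.0749]
eef_rot: [0.998, 0.07, 0.003, -0.0]
ft_force: [0.6, 0.1, -2.0]
opening: 0.0492
```

```bash
python3 -c "
from h import *
plan(tgt(.6637,.1853,.023,.139))
c=arm.camera('wrist');cv2.imwrite('pics/red2.png',c['color'])"
```

```text
now [0.6662 0.1866 0.0749] total d [-0.02   0.006  0.346] w [-0.0002 -0.003   0.0005] calls 1 each [-0.0199  0.0061  0.3456] rows each 1.0 (turn in last)
```

View pics/red2.png

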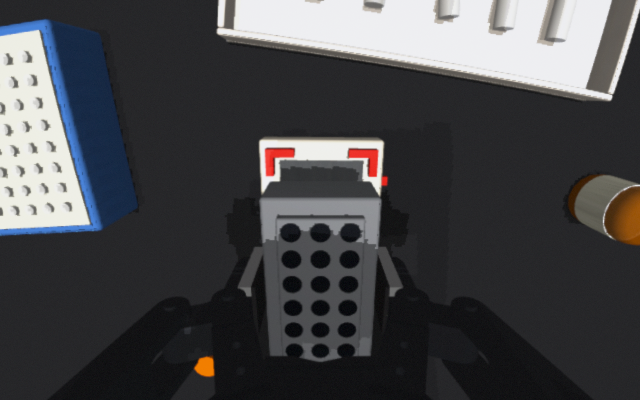

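>>> {"op": "drive_tool", "data": {"deltas": [{"dx": -0.02, "dy": 0.006, "dz": 0.15, "wx": 0, "wy": -0.003, "wz": 0}, {"dx": -0.02, "dy": 0.006, "dz": 0.15, "wx": 0, "wy": -0.003, "wz": 0}, {"dx": -0.02, "dy": 0.006, "dz": 0.15, "wx": 0, "wy": -0.003, "wz": 0}, {"dx": -0.02, "dy": 0.006, "dz": 0.15, "wx": 0, "wy": -0.003, "wz": 0}]}}

```text
clock: 8.25
tool_pos: [0.661, 0.185, 0.0484]
eef_rot: [0.998, 0.07, -0.003, 0.0]
ft_force: [0.4, -0.5, -2.7]
opening: 0.0489
```

```bash
python3 -c "
from h import *
plan(tgt(.6637,.1853,.023,.139))"
```

```text
now [0.661  0.185  0.0484] total d [0.019 0.001 0.169] w [-0.      0.003   0.0006] calls 1 each [0.0191 0.0007 0.169 ] rows each 0.5 (turn in last)
```

>>> {"op": "drive_tool", "data": {"deltas": [{"dx": 0, "dy": 0, "dz": 0, "wx": 0, "wy": 0, "wz": 0}, {"dx": 0, "dy": 0, "dz": 0, "wx": 0, "wy": 0, "wz": 0}, {"dx": 0, "dy": 0, "dz": 0, "wx": 0, "wy": 0, "wz": 0}]}}

```text
clock: 8.55
tool_pos: [0.6612, 0.185, 0.0487]
eef_rot: [0.998, 0.07, -0.003, 0.0]
ft_force: [0.3, 0.3, -3.1]
opening: 0.0492
```

>>> {"op": "drive_tool", "data": {"deltas": [{"dx": 0, "dy": 0, "dz": 0, "wx": 0, "wy": 0, "wz": 0}, {"dx": 0, "dy": 0, "dz": 0, "wx": 0, "wy": 0, "wz": 0}, {"dx": 0, "dy": 0, "dz": 0, "wx": 0, "wy": 0, "wz": 0}]}}

```text
clock: 8.85
tool_pos: [0.661, 0.185, 0.0483]
eef_rot: [0.998, 0.07, -0.003, 0.0]
ft_force: [-0.3, 0.1, -2.9]
opening: 0.0492
```

>>> {"op": "drive_tool", "data": {"deltas": [{"dx": 0.019, "dy": 0, "dz": 0.03, "wx": 0, "wy": 0.003, "wz": 0}, {"dx": 0.019, "dy": 0, "dz": 0.06, "wx": 0, "wy": 0.003, "wz": 0}, {"dx": 0.019, "dy": 0, "dz": 0.09, "wx": 0, "wy": 0.003, "wz": 0}, {"dx": 0.019, "dy": 0, "dz": 0.1, "wx": 0, "wy": 0.003, "wz": 0}, {"dx": 0.019, "dy": 0, "dz": 0.1, "wx": 0, "wy": 0.003, "wz": 0}]}}

```text
clock: 9.35
tool_pos: [0.6633, 0.1852, 0.0325]
eef_rot: [0.998, 0.07, -0.001, 0.0]
ft_force: [0.5, -1.1, -2.8]
opening: 0.0489
```

```bash
python3 -c "
from h import *
plan(tgt(.6637,.1853,.023,.139))"
```

```text
now [0.6633 0.1852 0.0325] total d [ 0.003 -0.     0.063] w [0.     0.0006 0.0006] calls 1 each [ 0.003  -0.      0.0632] rows each 0.2 (turn in last)
```

Good. Lower slowly to contact.

>>> {"op": "drive_tool", "data": {"deltas": [{"dx": 0.003, "dy": 0, "dz": 0.02, "wx": 0, "wy": 0, "wz": 0}, {"dx": 0.003, "dy": 0, "dz": 0.04, "wx": 0, "wy": 0, "wz": 0}, {"dx": 0.003, "dy": 0, "dz": 0.055, "wx": 0, "wy": 0, "wz": 0}, {"dx": 0.003, "dy": 0, "dz": 0.065, "wx": 0, "wy": 0, "wz": 0}, {"dx": 0.003, "dy": 0, "dz": 0.065, "wx": 0, "wy": 0, "wz": 0}]}}

```text
clock: 9.85
tool_pos: [0.6642, 0.1854, 0.0234]
eef_rot: [0.998, 0.07, -0.0, 0.0]
ft_force: [0.1, 0.6, -2.2]
opening: 0.049
```

>>> {"op": "drive_tool", "data": {"deltas": [{"dx": 0, "dy": 0, "dz": 0.01, "wx": 0, "wy": 0, "wz": 0}, {"dx": 0, "dy": 0, "dz": 0.013, "wx": 0, "wy": 0, "wz": 0}, {"dx": 0, "dy": 0, "dz": 0.013, "wx": 0, "wy": 0, "wz": 0}]}}

```text
clock: 10.15
tool_pos: [0.6647, 0.1855, 0.0231]
eef_rot: [0.998, 0.07, 0.0, -0.0]
ft_force: [-4.3, -0.7, 5.1]
opening: 0.0492
```

>>> {"op": "drive_tool", "data": {"deltas": [{"dx": 0, "dy": 0, "dz": 0, "wx": 0, "wy": 0, "wz": 0}, {"dx": 0, "dy": 0, "dz": 0, "wx": 0, "wy": 0, "wz": 0}, {"dx": 0, "dy": 0, "dz": 0, "wx": 0, "wy": 0, "wz": 0}, {"dx": 0, "dy": 0, "dz": 0, "wx": 0, "wy": 0, "wz": 0}, {"dx": 0, "dy": 0, "dz": 0, "wx": 0, "wy": 0, "wz": 0}], "claw": 0}}

```text
clock: 10.65
tool_pos: [0.6641, 0.1854, 0.0214]
eef_rot: [0.998, 0.07, -0.0, -0.0]
ft_force: [0.5, 0.1, 0.5]
opening: 0.0855
```

>>> {"op": "drive_tool", "data": {"deltas": [{"dx": 0, "dy": 0, "dz": -0.2, "wx": 0, "wy": 0, "wz": 0}, {"dx": 0, "dy": 0, "dz": -0.5, "wx": 0, "wy": 0, "wz": 0}, {"dx": -0.3, "dy": 0, "dz": -0.8, "wx": 0, "wy": 0, "wz": 0}, {"dx": -0.5, "dy": 0, "dz": -1, "wx": 0, "wy": 0, "wz": 0}, {"dx": -0.5, "dy": 0, "dz": -1, "wx": 0, "wy": 0, "wz": 0}, {"dx": -0.5, "dy": 0, "dz": -1, "wx": 0, "wy": 0, "wz": 0}]}}

```text
clock: 11.25
tool_pos: [0.5903, 0.1751, 0.1736]
eef_rot: [0.998, 0.07, 0.002, -0.0]
ft_force: [0.1, 0.2, -0.2]
opening: 0.0854
```

```bash
python3 wl.py red3 heat_block 0.016 .6617 .185; python3 fitall.py red_dock,.6617,.185,0
```

```text
0.89 [288.  49. 355. 154.]
FIT [0.662  0.1847 0.1361] [0.028]
clock 11.35 tcp [0.5897 0.1748 0.1703]
red_dock FIT [0.6621 0.1847 0.1332] [1.22] 0.6
```

View pics/red3.png

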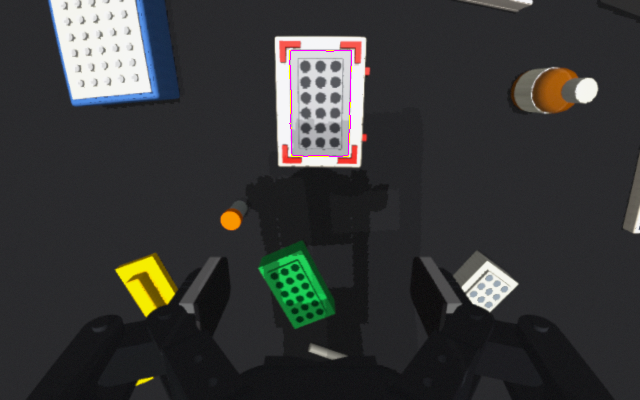

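```bash
python3 -c "
from h import *
plan(tgt(.4823,-.0136,.17,-.48))"
```

```text
now [0.5896 0.1747 0.1692] total d [-0.883  1.143 -0.002] w [0.0006 0.0017 0.31  ] calls 2 each [-0.4416  0.5717 -0.001 ] rows each 2.2 (turn in last)
```

>>> {"op": "drive_tool", "data": {"deltas": [{"dx": -0.44, "dy": 0.57, "dz": 0, "wx": 0, "wy": 0, "wz": 0.31}, {"dx": -0.44, "dy": 0.57, "dz": 0, "wx": 0, "wy": 0, "wz": 0.31}, {"dx": -0.44, "dy": 0.57, "dz": 0, "wx": 0, "wy": 0, "wz": 0.31}, {"dx": -0.44, "dy": 0.57, "dz": 0, "wx": 0, "wy": 0.001, "wz": 0.31}, {"dx": -0.44, "dy": 0.57, "dz": 0, "wx": 0, "wy": 0.001, "wz": 0.31}]}}

```text
clock: 11.95
tool_pos: [0.5362, 0.0804, 0.1699]
eef_rot: [0.971, -0.239, -0.0, 0.0]
ft_force: [-0.5, -0.7, -0.8]
opening: 0.0854
```

```bash
python3 -c "
from h import *
plan(tgt(.4823,-.0136,.17,-.48))"
```

```text
now [0.5362 0.0804 0.1699] total d [-0.028  0.722  0.   ] w [ 0.0004  0.0002 -0.0008] calls 1 each [-0.0281  0.7221  0.    ] rows each 2.2 (turn in last)
```

>>> {"op": "drive_tool", "data": {"deltas": [{"dx": -0.028, "dy": 0.72, "dz": 0, "wx": 0, "wy": 0, "wz": 0}, {"dx": -0.028, "dy": 0.72, "dz": 0, "wx": 0, "wy": 0, "wz": 0}, {"dx": -0.028, "dy": 0.72, "dz": 0, "wx": 0, "wy": 0, "wz": 0}, {"dx": -0.028, "dy": 0.72, "dz": 0, "wx": 0, "wy": 0, "wz": 0}, {"dx": -0.028, "dy": 0.72, "dz": 0, "wx": 0, "wy": 0, "wz": 0}]}}

```text
clock: 12.45
tool_pos: [0.4835, -0.0123, 0.1713]
eef_rot: [0.972, -0.237, 0.001, -0.0]
ft_force: [-0.5, -0.2, 0.9]
opening: 0.0857
```

```bash
python3 wl.py white1 white_plate 0 .4823 -.0136;  python3 -c "
from h import *
plan(tgt(.4823,-.0136,.03,-.48))"
```

```text
0.82 [295. 136. 349. 227.]
FIT [ 0.483  -0.0134 -0.4758] [0.028]
clock 12.55 tcp [ 0.4836 -0.0119  0.1714]
now [ 0.4836 -0.0119  0.1714] total d [-0.004  0.015  0.943] w [-0.0004 -0.0008  0.0011] calls 1 each [-0.0038  0.0148  0.9429] rows each 2.8 (turn in last)
```

View pics/white1.png

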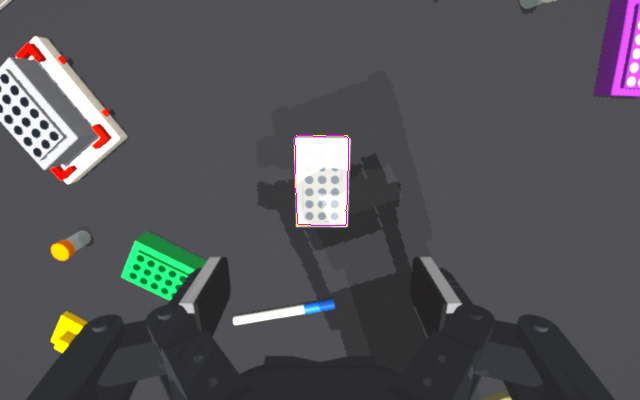

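>>> {"op": "drive_tool", "data": {"deltas": [{"dx": 0, "dy": 0.013, "dz": 0.3, "wx": 0, "wy": 0, "wz": 0}, {"dx": 0, "dy": 0.013, "dz": 0.6, "wx": 0, "wy": 0, "wz": 0}, {"dx": 0, "dy": 0.013, "dz": 0.85, "wx": 0, "wy": 0, "wz": 0}, {"dx": 0, "dy": 0.013, "dz": 0.94, "wx": 0, "wy": 0, "wz": 0}, {"dx": 0, "dy": 0.013, "dz": 0.94, "wx": 0, "wy": 0, "wz": 0}, {"dx": 0, "dy": 0.013, "dz": 0.94, "wx": 0, "wy": 0, "wz": 0}]}}

```text
clock: 13.15
tool_pos: [0.4838, -0.0144, 0.032]
eef_rot: [0.971, -0.237, 0.002, -0.0]
ft_force: [0.5, -0.0, -0.0]
opening: 0.0855
```

```bash
python3 -c "
from h import *
plan(tgt(.483,-.0134,.005,-.477))"
```

```text
now [ 0.4838 -0.0144  0.032 ] total d [-0.009 -0.003  0.18 ] w [-0.0007 -0.0019 -0.0009] calls 1 each [-0.0086 -0.0028  0.18  ] rows each 0.5 (turn in last)
```

>>> {"op": "drive_tool", "data": {"deltas": [{"dx": -0.008, "dy": -0.003, "dz": 0.1, "wx": 0, "wy": -0.001, "wz": 0}, {"dx": -0.008, "dy": -0.003, "dz": 0.18, "wx": 0, "wy": -0.001, "wz": 0}, {"dx": -0.008, "dy": -0.003, "dz": 0.18, "wx": 0, "wy": -0.001, "wz": 0}, {"dx": -0.008, "dy": -0.003, "dz": 0.18, "wx": 0, "wy": -0.001, "wz": 0}]}}

```text
clock: 13.55
tool_pos: [0.4812, -0.0136, 0.0032]
eef_rot: [0.971, -0.238, -0.0, -0.0]
ft_force: [0.3, -0.0, -0.1]
opening: 0.0854
```

>>> {"op": "drive_tool", "data": {"deltas": [{"dx": 0, "dy": 0, "dz": 0, "wx": 0, "wy": 0, "wz": 0}, {"dx": 0, "dy": 0, "dz": 0, "wx": 0, "wy": 0, "wz": 0}, {"dx": 0, "dy": 0, "dz": 0, "wx": 0, "wy": 0, "wz": 0}, {"dx": 0, "dy": 0, "dz": 0, "wx": 0, "wy": 0, "wz": 0}, {"dx": 0, "dy": 0, "dz": 0, "wx": 0, "wy": 0, "wz": 0}, {"dx": 0, "dy": 0, "dz": 0, "wx": 0, "wy": 0, "wz": 0}, {"dx": 0, "dy": 0, "dz": 0, "wx": 0, "wy": 0, "wz": 0}, {"dx": 0, "dy": 0, "dz": 0, "wx": 0, "wy": 0, "wz": 0}], "claw": 255, "force": 30}}

```text
clock: 14.35
tool_pos: [0.4821, -0.0138, 0.0041]
eef_rot: [0.971, -0.238, 0.001, -0.0]
ft_force: [-0.2, -0.2, 5.6]
opening: 0.0494
```

```bash
cat > off.py <<'E'
import sys
from h import *
# predicted image of held object if its centre is at the TCP; zb = object's underside above TCP
top,fld,zb=[float(a) for a in sys.argv[2:5]]
c=arm.camera("wrist");p,q=curpose(); cv2.imwrite(f"pics/{sys.argv[1]}.png",c["color"])
P=np.array([[.043,.025,top],[.043,-.025,top],[.036,.018,fld],[.036,-.018,fld]]); P[:,2]+=zb
rel=P*[1,-1,-1]
for dx in(0,-.002,-.004): print(dx,proj(c,p+q.apply(rel+[dx,0,0])).round(1).tolist())
s=arm.observe();print(s["clock"],np.round(p,4),np.round(s["ft_force"],1),s["opening"])
E
python3 off.py white2 .024 .029 -.005
```

```text
0 [[258.1, 190.9], [380.4, 190.9], [274.3, 211.2], [364.2, 211.2]]
-0.002 [[258.4, 195.5], [380.1, 195.5], [274.5, 215.9], [364.0, 215.9]]
-0.004 [[258.7, 200.2], [379.8, 200.1], [274.7, 220.5], [363.8, 220.5]]
14.4 [ 0.4821 -0.0138  0.0041] [-1.4  0.1  4.7] 0.049435648064472704
```

View pics/white2.png

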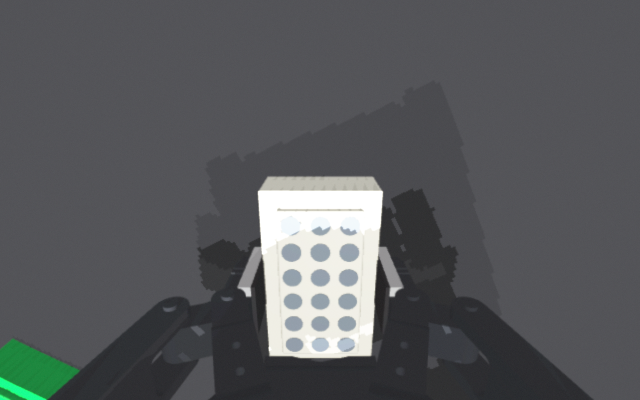

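>>> {"op": "drive_tool", "data": {"deltas": [{"dx": 0, "dy": 0, "dz": -0.1, "wx": 0, "wy": 0, "wz": 0}, {"dx": 0, "dy": 0, "dz": -0.4, "wx": 0, "wy": 0, "wz": 0}, {"dx": 0, "dy": 0, "dz": -0.7, "wx": 0, "wy": 0, "wz": 0}, {"dx": 0, "dy": 0, "dz": -1, "wx": 0, "wy": 0, "wz": 0}, {"dx": 0, "dy": 0, "dz": -1, "wx": 0, "wy": 0, "wz": 0}]}}

```text
clock: 14.9
tool_pos: [0.4855, -0.0142, 0.1606]
eef_rot: [0.971, -0.238, 0.006, -0.001]
ft_force: [0.6, 0.4, -0.6]
opening: 0.0491
```

```bash
python3 -c "
from h import *
plan(tgt(.560,.170,.16,.137))"
```

```text
now [ 0.4855 -0.0142  0.1606] total d [-0.127 -1.319  0.009] w [-0.0006 -0.0065 -0.3083] calls 2 each [-0.0633 -0.6593  0.0047] rows each 2.1 (turn in last)
```

>>> {"op": "drive_tool", "data": {"deltas": [{"dx": -0.063, "dy": -0.66, "dz": 0, "wx": 0, "wy": 0, "wz": 0}, {"dx": -0.063, "dy": -0.66, "dz": 0, "wx": 0, "wy": 0, "wz": 0}, {"dx": -0.063, "dy": -0.66, "dz": 0, "wx": 0, "wy": 0, "wz": 0}]}}

```text
clock: 15.2
tool_pos: [0.5192, 0.0823, 0.1524]
eef_rot: [0.972, -0.235, -0.001, -0.001]
ft_force: [0.0, -0.5, -1.4]
opening: 0.0494
```

>>> {"op": "drive_tool", "data": {"deltas": [{"dx": -0.063, "dy": -0.66, "dz": 0, "wx": 0, "wy": -0.003, "wz": -0.308}, {"dx": -0.063, "dy": -0.66, "dz": 0, "wx": 0, "wy": -0.003, "wz": -0.308}, {"dx": -0.063, "dy": -0.66, "dz": 0, "wx": 0, "wy": -0.003, "wz": -0.308}, {"dx": -0.063, "dy": -0.66, "dz": 0, "wx": 0, "wy": -0.003, "wz": -0.308}, {"dx": -0.063, "dy": -0.66, "dz": 0, "wx": 0, "wy": -0.003, "wz": -0.308}, {"dx": -0.063, "dy": -0.66, "dz": 0, "wx": 0, "wy": -0.003, "wz": -0.308}, {"dx": -0.063, "dy": -0.66, "dz": 0, "wx": 0, "wy": -0.003, "wz": -0.308}]}}

```text
clock: 15.9
tool_pos: [0.5557, 0.1701, 0.153]
eef_rot: [0.998, 0.067, -0.003, -0.001]
ft_force: [-0.3, 0.2, -1.6]
opening: 0.0494
```

```bash
python3 fitall.py heat_block,.662,.185,.016; python3 -c "
from h import *
plan(tgt(.662,.1852,.09,.137))"
```

```text
heat_block FIT [0.6621 0.1845 0.1384] [0.026] 0.56
now [0.556  0.1702 0.1535] total d [ 0.716 -0.004  0.419] w [-0.0012  0.0028 -0.0014] calls 1 each [ 0.7163 -0.0036  0.4193] rows each 2.5 (turn in last)
```

>>> {"op": "drive_tool", "data": {"deltas": [{"dx": 0.33, "dy": -0.004, "dz": 0, "wx": 0, "wy": 0.002, "wz": -0.001}, {"dx": 0.66, "dy": -0.004, "dz": 0.1, "wx": 0, "wy": 0.002, "wz": -0.001}, {"dx": 0.716, "dy": -0.004, "dz": 0.3, "wx": 0, "wy": 0.002, "wz": -0.001}, {"dx": 0.716, "dy": -0.004, "dz": 0.42, "wx": 0, "wy": 0.002, "wz": -0.001}, {"dx": 0.716, "dy": -0.004, "dz": 0.42, "wx": 0, "wy": 0.002, "wz": -0.001}, {"dx": 0.716, "dy": -0.004, "dz": 0.42, "wx": 0, "wy": 0.002, "wz": -0.001}]}}

```text
clock: 16.6
tool_pos: [0.661, 0.1857, 0.0898]
eef_rot: [0.998, 0.069, -0.002, -0.001]
ft_force: [-0.0, 0.7, -0.1]
opening: 0.0491
```

```bash
python3 -c "
from h import *
plan(tgt(.662,.1852,.06,.137))"; python3 off.py red4 .024 .029 -.004
```

```text
now [0.661  0.1857 0.0898] total d [0.007 0.005 0.199] w [-0.0012  0.0015  0.0004] calls 1 each [0.0068 0.0048 0.1985] rows each 0.6 (turn in last)
0 [[255.2, 190.0], [380.2, 190.0], [271.7, 210.8], [363.6, 210.8]]
-0.002 [[255.5, 194.8], [379.9, 194.8], [271.9, 215.6], [363.4, 215.6]]
-0.004 [[255.8, 199.5], [379.6, 199.5], [272.1, 220.3], [363.1, 220.3]]
16.65 [0.6618 0.1859 0.0912] [-0.2  0.1 -0.5] 0.04916551608656049
```

View pics/red4.png

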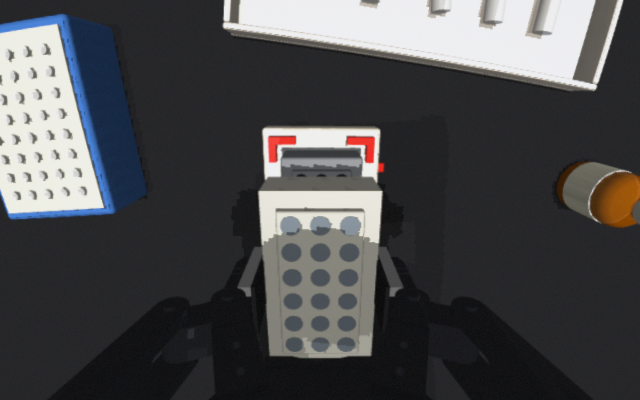

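>>> {"op": "drive_tool", "data": {"deltas": [{"dx": 0.003, "dy": 0.004, "dz": 0.1, "wx": 0, "wy": 0.001, "wz": 0}, {"dx": 0.003, "dy": 0.004, "dz": 0.2, "wx": 0, "wy": 0.001, "wz": 0}, {"dx": 0.003, "dy": 0.004, "dz": 0.2, "wx": 0, "wy": 0.001, "wz": 0}, {"dx": 0.003, "dy": 0.004, "dz": 0.2, "wx": 0, "wy": 0.001, "wz": 0}]}}

```text
clock: 17.05
tool_pos: [0.6617, 0.1853, 0.0589]
eef_rot: [0.998, 0.069, -0.001, -0.001]
ft_force: [-0.2, 0.4, -0.6]
opening: 0.0494
```

```bash
python3 -c "
from h import *
plan(tgt(.662,.1852,.0485,.137))"
```

```text
now [0.6617 0.1853 0.0589] total d [0.002 0.001 0.07 ] w [-0.0011  0.0007  0.0006] calls 1 each [0.0021 0.0011 0.0696] rows each 0.2 (turn in last)
```

>>> {"op": "drive_tool", "data": {"deltas": [{"dx": 0.002, "dy": 0.001, "dz": 0.02, "wx": -0.001, "wy": 0, "wz": 0}, {"dx": 0.002, "dy": 0.001, "dz": 0.04, "wx": -0.001, "wy": 0, "wz": 0}, {"dx": 0.002, "dy": 0.001, "dz": 0.055, "wx": -0.001, "wy": 0, "wz": 0}, {"dx": 0.002, "dy": 0.001, "dz": 0.067, "wx": -0.001, "wy": 0, "wz": 0}, {"dx": 0.002, "dy": 0.001, "dz": 0.067, "wx": -0.001, "wy": 0, "wz": 0}]}}

```text
clock: 17.55
tool_pos: [0.6627, 0.1853, 0.0496]
eef_rot: [0.998, 0.069, 0.0, -0.0]
ft_force: [0.3, 0.0, -0.5]
opening: 0.0495
```

>>> {"op": "drive_tool", "data": {"deltas": [{"dx": 0, "dy": 0, "dz": 0.01, "wx": 0, "wy": 0, "wz": 0}, {"dx": 0, "dy": 0, "dz": 0.018, "wx": 0, "wy": 0, "wz": 0}, {"dx": 0, "dy": 0, "dz": 0.018, "wx": 0, "wy": 0, "wz": 0}]}}

```text
clock: 17.85
tool_pos: [0.6632, 0.1854, 0.0482]
eef_rot: [0.998, 0.069, 0.001, -0.0]
ft_force: [-1.8, -0.3, 2.8]
opening: 0.0495
```

>>> {"op": "drive_tool", "data": {"deltas": [{"dx": 0, "dy": 0, "dz": 0, "wx": 0, "wy": 0, "wz": 0}, {"dx": 0, "dy": 0, "dz": 0, "wx": 0, "wy": 0, "wz": 0}, {"dx": 0, "dy": 0, "dz": 0, "wx": 0, "wy": 0, "wz": 0}, {"dx": 0, "dy": 0, "dz": 0, "wx": 0, "wy": 0, "wz": 0}, {"dx": 0, "dy": 0, "dz": 0, "wx": 0, "wy": 0, "wz": 0}], "claw": 0}}

```text
clock: 18.35
tool_pos: [0.6628, 0.1853, 0.0472]
eef_rot: [0.998, 0.069, 0.0, -0.0]
ft_force: [1.5, -0.2, 0.6]
opening: 0.0855
```

>>> {"op": "drive_tool", "data": {"deltas": [{"dx": 0, "dy": 0, "dz": -0.2, "wx": 0, "wy": 0, "wz": 0}, {"dx": 0, "dy": 0, "dz": -0.5, "wx": 0, "wy": 0, "wz": 0}, {"dx": -0.3, "dy": 0, "dz": -0.8, "wx": 0, "wy": 0, "wz": 0}, {"dx": -0.5, "dy": 0, "dz": -1, "wx": 0, "wy": 0, "wz": 0}, {"dx": -0.5, "dy": 0, "dz": -1, "wx": 0, "wy": 0, "wz": 0}, {"dx": -0.5, "dy": 0, "dz": -1, "wx": 0, "wy": 0, "wz": 0}]}}

```text
clock: 18.95
tool_pos: [0.5888, 0.1751, 0.1995]
eef_rot: [0.998, 0.069, 0.002, -0.0]
ft_force: [0.3, -0.7, 0.1]
opening: 0.0856
```

```bash
python3 wl.py red5 white_plate 0.044 .662 .185; python3 fitall.py cover,.4305,.3482,0;python3 -c "
from h import *
plan(tgt(.46,.34,.2,.5))"
```

```text
0.79 [289.  46. 354. 151.]
FIT [0.6639 0.1847 0.1275] [0.032]
clock 19.05 tcp [0.5883 0.1748 0.196 ]
cover FIT [0.4294 0.3484 0.4659] [0.317] 0.59
now [0.5882 0.1748 0.1949] total d [-0.695 -1.209 -0.032] w [-0.0003  0.0014 -0.181 ] calls 2 each [-0.3474 -0.6043 -0.0159] rows each 2.1 (turn in last)
```

View pics/red5.png

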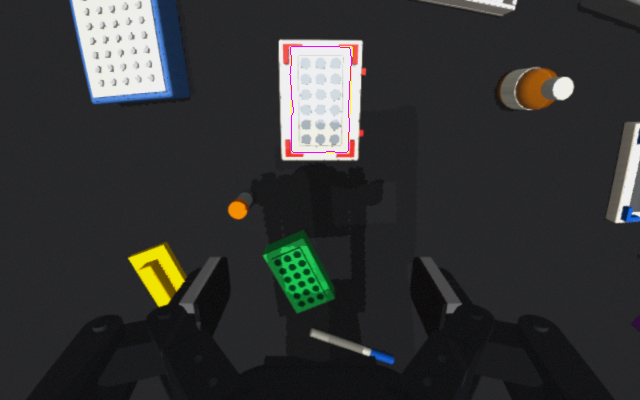

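>>> {"op": "drive_tool", "data": {"deltas": [{"dx": -0.43, "dy": -0.6, "dz": 0, "wx": 0, "wy": 0, "wz": 0}, {"dx": -0.43, "dy": -0.6, "dz": 0, "wx": 0, "wy": 0, "wz": 0}, {"dx": -0.43, "dy": -0.6, "dz": 0, "wx": 0, "wy": 0, "wz": 0}]}}

```text
clock: 19.45
tool_pos: [0.5095, 0.2574, 0.195]
eef_rot: [0.998, 0.071, -0.002, -0.0]
ft_force: [0.5, -0.7, 0.4]
opening: 0.0852
```

```bash
python3 -c "
from h import *
plan(tgt(.43,.3484,.18,.5))"
```

```text
now [0.5095 0.2574 0.195 ] total d [-0.439 -0.675  0.102] w [-0.0006  0.0018 -0.1794] calls 1 each [-0.4386 -0.675   0.1022] rows each 2.4 (turn in last)
```

>>> {"op": "drive_tool", "data": {"deltas": [{"dx": -0.44, "dy": -0.675, "dz": 0.1, "wx": 0, "wy": 0.001, "wz": -0.179}, {"dx": -0.44, "dy": -0.675, "dz": 0.1, "wx": 0, "wy": 0.001, "wz": -0.179}, {"dx": -0.44, "dy": -0.675, "dz": 0.1, "wx": 0, "wy": 0.001, "wz": -0.179}, {"dx": -0.44, "dy": -0.675, "dz": 0.1, "wx": 0, "wy": 0.001, "wz": -0.179}, {"dx": -0.44, "dy": -0.675, "dz": 0.1, "wx": 0, "wy": 0.001, "wz": -0.179}, {"dx": -0.44, "dy": -0.675, "dz": 0.1, "wx": 0, "wy": 0.001, "wz": -0.179}]}}

```text
clock: 20.05
tool_pos: [0.4339, 0.3457, 0.1818]
eef_rot: [0.97, 0.245, 0.001, 0.0]
ft_force: [-0.3, -0.2, 0.1]
opening: 0.0855
```

```bash
python3 wl.py cov1 cover 0 .43 .3484; python3 -c "
from h import *
plan(tgt(.43,.3484,.04,.5))"
```

```text
0.83 [215. 226. 255. 278.]
0.69 [288. 138. 340. 219.]
FIT [0.4289 0.3476 0.4999] [0.025]
clock 20.15 tcp [0.434  0.3456 0.1822]
now [0.434  0.3456 0.1822] total d [-0.017 -0.029  0.948] w [ 0.0002 -0.0013 -0.003 ] calls 1 each [-0.0169 -0.0295  0.9478] rows each 2.8 (turn in last)
```

View pics/cov1.png

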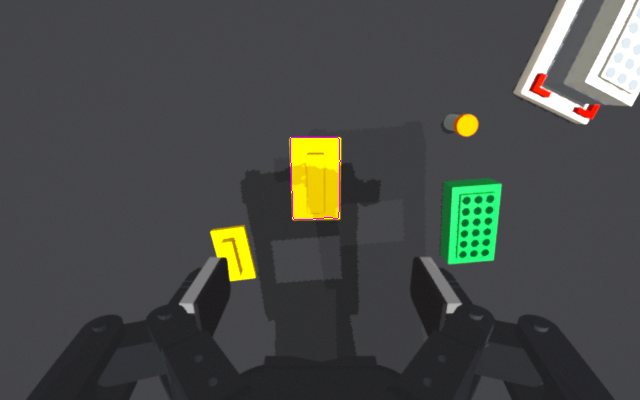

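>>> {"op": "drive_tool", "data": {"deltas": [{"dx": -0.022, "dy": -0.028, "dz": 0.3, "wx": 0, "wy": 0, "wz": -0.003}, {"dx": -0.022, "dy": -0.028, "dz": 0.6, "wx": 0, "wy": 0, "wz": -0.003}, {"dx": -0.022, "dy": -0.028, "dz": 0.85, "wx": 0, "wy": 0, "wz": -0.003}, {"dx": -0.022, "dy": -0.028, "dz": 0.95, "wx": 0, "wy": 0, "wz": -0.003}, {"dx": -0.022, "dy": -0.028, "dz": 0.95, "wx": 0, "wy": 0, "wz": -0.003}, {"dx": -0.022, "dy": -0.028, "dz": 0.95, "wx": 0, "wy": 0, "wz": -0.003}]}}

```text
clock: 20.75
tool_pos: [0.4298, 0.3491, 0.0414]
eef_rot: [0.969, 0.248, 0.002, -0.001]
ft_force: [0.4, 0.2, 0.7]
opening: 0.0853
```

```bash
python3 -c "
from h import *
plan(tgt(.4292,.348,.0125,.5))"
```

```text
now [0.4298 0.3491 0.0414] total d [-0.008  0.005  0.193] w [ 0.     -0.0025  0.0007] calls 1 each [-0.0081  0.0048  0.1926] rows each 0.6 (turn in last)
```

>>> {"op": "drive_tool", "data": {"deltas": [{"dx": -0.008, "dy": 0.005, "dz": 0.1, "wx": 0, "wy": -0.001, "wz": 0}, {"dx": -0.008, "dy": 0.005, "dz": 0.17, "wx": 0, "wy": -0.001, "wz": 0}, {"dx": -0.008, "dy": 0.005, "dz": 0.17, "wx": 0, "wy": -0.001, "wz": 0}, {"dx": -0.008, "dy": 0.005, "dz": 0.17, "wx": 0, "wy": -0.001, "wz": 0}]}}

```text
clock: 21.15
tool_pos: [0.4275, 0.3474, 0.014]
eef_rot: [0.969, 0.248, 0.0, 0.0]
ft_force: [0.5, -1.0, 0.6]
opening: 0.0852
```

```bash
python3 -c "
from h import *
plan(tgt(.4292,.348,.0125,.5))"
```

```text
now [0.4275 0.3474 0.014 ] total d [0.012 0.002 0.01 ] w [ 0.0001 -0.0001  0.0011] calls 1 each [0.0115 0.0019 0.0102] rows each 0.0 (turn in last)
```

Adjust slightly and close.

>>> {"op": "drive_tool", "data": {"deltas": [{"dx": 0.011, "dy": 0.002, "dz": 0.004, "wx": 0, "wy": 0, "wz": 0}, {"dx": 0.011, "dy": 0.002, "dz": 0.004, "wx": 0, "wy": 0, "wz": 0}, {"dx": 0.011, "dy": 0.002, "dz": 0.004, "wx": 0, "wy": 0, "wz": 0}]}}

```text
clock: 21.45
tool_pos: [0.4296, 0.3482, 0.0141]
eef_rot: [0.969, 0.248, 0.001, -0.0]
ft_force: [0.0, 0.5, 1.1]
opening: 0.0857
```

>>> {"op": "drive_tool", "data": {"deltas": [{"dx": 0, "dy": 0, "dz": 0, "wx": 0, "wy": 0, "wz": 0}, {"dx": 0, "dy": 0, "dz": 0, "wx": 0, "wy": 0, "wz": 0}, {"dx": 0, "dy": 0, "dz": 0, "wx": 0, "wy": 0, "wz": 0}, {"dx": 0, "dy": 0, "dz": 0, "wx": 0, "wy": 0, "wz": 0}, {"dx": 0, "dy": 0, "dz": 0, "wx": 0, "wy": 0, "wz": 0}, {"dx": 0, "dy": 0, "dz": 0, "wx": 0, "wy": 0, "wz": 0}, {"dx": 0, "dy": 0, "dz": 0, "wx": 0, "wy": 0, "wz": 0}, {"dx": 0, "dy": 0, "dz": 0, "wx": 0, "wy": 0, "wz": 0}, {"dx": 0, "dy": 0, "dz": 0, "wx": 0, "wy": 0, "wz": 0}, {"dx": 0, "dy": 0, "dz": 0, "wx": 0, "wy": 0, "wz": 0}], "claw": 255, "force": 30}}

```text
clock: 22.45
tool_pos: [0.4294, 0.3481, 0.0138]
eef_rot: [0.969, 0.248, 0.001, -0.0]
ft_force: [0.3, 0.2, 0.7]
opening: 0.017
```

```bash
python3 off.py cov2 .009 .009 -.013
```

```text
0 [[265.5, 175.7], [370.4, 175.6], [280.7, 189.7], [355.2, 189.7]]
-0.002 [[265.8, 179.7], [370.2, 179.7], [280.9, 193.7], [355.1, 193.6]]
-0.004 [[266.0, 183.7], [370.0, 183.7], [281.1, 197.6], [354.9, 197.6]]
22.5 [0.4294 0.3481 0.0138] [1.  0.3 1. ] 0.01695221556788584
```

View pics/cov2.png

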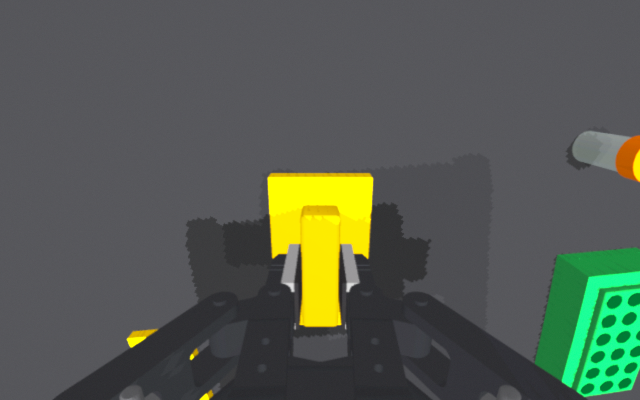

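>>> {"op": "drive_tool", "data": {"deltas": [{"dx": 0, "dy": 0, "dz": -0.1, "wx": 0, "wy": 0, "wz": 0}, {"dx": 0, "dy": 0, "dz": -0.4, "wx": 0, "wy": 0, "wz": 0}, {"dx": 0, "dy": 0, "dz": -0.7, "wx": 0, "wy": 0, "wz": 0}, {"dx": 0, "dy": 0, "dz": -1, "wx": 0, "wy": 0, "wz": 0}, {"dx": 0, "dy": 0, "dz": -1, "wx": 0, "wy": 0, "wz": 0}]}}

```text
clock: 23.0
tool_pos: [0.433, 0.3506, 0.1732]
eef_rot: [0.969, 0.249, 0.008, -0.002]
ft_force: [1.1, 0.5, 0.2]
opening: 0.0172
```

```bash
python3 -c "
from h import *
plan(tgt(.560,.171,.19,.135))"
```

```text
now [0.433  0.3506 0.1732] total d [ 0.167  1.457 -0.111] w [-0.0019 -0.0077  0.1836] calls 2 each [ 0.0836  0.7284 -0.0554] rows each 2.2 (turn in last)
```

>>> {"op": "drive_tool", "data": {"deltas": [{"dx": 0.08, "dy": 0.73, "dz": -0.05, "wx": 0, "wy": 0, "wz": 0}, {"dx": 0.08, "dy": 0.73, "dz": -0.05, "wx": 0, "wy": 0, "wz": 0}, {"dx": 0.08, "dy": 0.73, "dz": -0.05, "wx": 0, "wy": 0, "wz": 0}]}}

```text
clock: 23.3
tool_pos: [0.4943, 0.2548, 0.172]
eef_rot: [0.969, 0.247, 0.001, 0.001]
ft_force: [-0.3, 0.9, -1.2]
opening: 0.017
```

>>> {"op": "drive_tool", "data": {"deltas": [{"dx": 0.08, "dy": 0.73, "dz": -0.05, "wx": 0, "wy": 0, "wz": 0.183}, {"dx": 0.08, "dy": 0.73, "dz": -0.05, "wx": 0, "wy": 0, "wz": 0.183}, {"dx": 0.08, "dy": 0.73, "dz": -0.05, "wx": 0, "wy": 0, "wz": 0.183}, {"dx": 0.08, "dy": 0.73, "dz": -0.05, "wx": 0, "wy": 0, "wz": 0.183}, {"dx": 0.08, "dy": 0.73, "dz": -0.05, "wx": 0, "wy": 0, "wz": 0.183}, {"dx": 0.08, "dy": 0.73, "dz": -0.05, "wx": 0, "wy": 0, "wz": 0.183}]}}

```text
clock: 23.9
tool_pos: [0.5547, 0.1687, 0.1783]
eef_rot: [0.998, 0.069, -0.0, -0.0]
ft_force: [-0.3, 0.5, -0.6]
opening: 0.0172
```

```bash
python3 fitall.py white_plate,.663,.185,.044; python3 -c "
from h import *
plan(tgt(.663,.1852,.11,.135))"
```

```text
white_plate FIT [0.6631 0.1848 0.1347] [0.019] 0.62
now [0.5548 0.1687 0.1785] total d [ 0.729 -0.009  0.456] w [-0.0001 -0.0001  0.0018] calls 1 each [ 0.7294 -0.0094  0.4565] rows each 2.6 (turn in last)
```

>>> {"op": "drive_tool", "data": {"deltas": [{"dx": 0.33, "dy": -0.009, "dz": 0, "wx": 0, "wy": 0, "wz": 0.0015}, {"dx": 0.66, "dy": -0.009, "dz": 0.1, "wx": 0, "wy": 0, "wz": 0.0015}, {"dx": 0.733, "dy": -0.009, "dz": 0.3, "wx": 0, "wy": 0, "wz": 0.0015}, {"dx": 0.733, "dy": -0.009, "dz": 0.45, "wx": 0, "wy": 0, "wz": 0.0015}, {"dx": 0.733, "dy": -0.009, "dz": 0.45, "wx": 0, "wy": 0, "wz": 0.0015}, {"dx": 0.733, "dy": -0.009, "dz": 0.45, "wx": 0, "wy": 0, "wz": 0.0015}, {"dx": 0.733, "dy": -0.009, "dz": 0.45, "wx": 0, "wy": 0, "wz": 0.0015}]}}

```text
clock: 24.7
tool_pos: [0.6651, 0.1845, 0.1135]
eef_rot: [0.998, 0.067, 0.002, -0.0]
ft_force: [0.5, -0.4, 0.9]
opening: 0.0171
```

```bash
python3 -c "
from h import *
plan(tgt(.6637,.1853,.0925,.135))"; python3 off.py cov3 .009 .009 -.0138
```

```text
now [0.6651 0.1845 0.1135] total d [-0.009 -0.007  0.14 ] w [-0.0001 -0.0018 -0.0005] calls 1 each [-0.0091 -0.0066  0.14  ] rows each 0.4 (turn in last)
0 [[266.3, 175.7], [370.8, 175.7], [281.5, 189.7], [355.7, 189.7]]
-0.002 [[266.5, 179.7], [370.6, 179.7], [281.6, 193.6], [355.6, 193.6]]
-0.004 [[266.7, 183.7], [370.4, 183.7], [281.8, 197.5], [355.4, 197.5]]
24.75 [0.6653 0.1844 0.1138] [-0.1 -0.2  0.1] 0.017173062105602384
```

View pics/cov3.png

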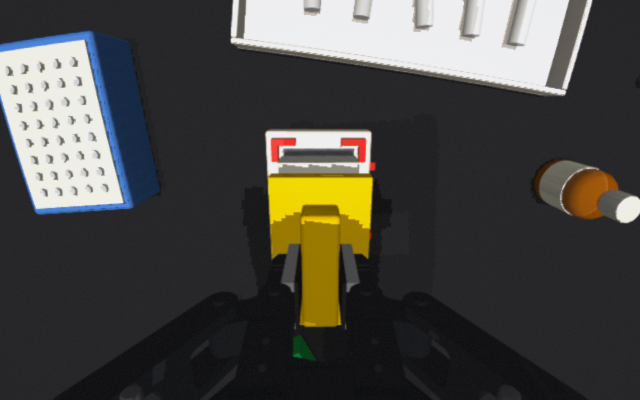

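>>> {"op": "drive_tool", "data": {"deltas": [{"dx": -0.008, "dy": -0.006, "dz": 0.07, "wx": 0, "wy": -0.001, "wz": 0}, {"dx": -0.008, "dy": -0.006, "dz": 0.13, "wx": 0, "wy": -0.001, "wz": 0}, {"dx": -0.008, "dy": -0.006, "dz": 0.13, "wx": 0, "wy": -0.001, "wz": 0}, {"dx": -0.008, "dy": -0.006, "dz": 0.13, "wx": 0, "wy": -0.001, "wz": 0}]}}

```text
clock: 25.15
tool_pos: [0.6626, 0.1844, 0.091]
eef_rot: [0.998, 0.067, -0.001, 0.0]
ft_force: [-0.4, -0.5, -0.1]
opening: 0.0167
```

```bash
python3 -c "
from h import *
plan(tgt(.6637,.1853,.0818,.135))"
```

```text
now [0.6626 0.1844 0.091 ] total d [ 0.008 -0.005  0.061] w [ 0.      0.0014 -0.0009] calls 1 each [ 0.0082 -0.0048  0.0611] rows each 0.2 (turn in last)
```

>>> {"op": "drive_tool", "data": {"deltas": [{"dx": 0.004, "dy": -0.005, "dz": 0.02, "wx": 0, "wy": 0.0005, "wz": 0}, {"dx": 0.004, "dy": -0.005, "dz": 0.04, "wx": 0, "wy": 0.0005, "wz": 0}, {"dx": 0.004, "dy": -0.005, "dz": 0.055, "wx": 0, "wy": 0.0005, "wz": 0}, {"dx": 0.004, "dy": -0.005, "dz": 0.06, "wx": 0, "wy": 0.0005, "wz": 0}, {"dx": 0.004, "dy": -0.005, "dz": 0.06, "wx": 0, "wy": 0.0005, "wz": 0}]}}

```text
clock: 25.65
tool_pos: [0.6635, 0.1854, 0.0825]
eef_rot: [0.998, 0.067, -0.0, 0.0]
ft_force: [0.5, -0.3, 0.5]
opening: 0.017
```

>>> {"op": "drive_tool", "data": {"deltas": [{"dx": 0, "dy": 0, "dz": 0.01, "wx": 0, "wy": 0, "wz": 0}, {"dx": 0, "dy": 0, "dz": 0.015, "wx": 0, "wy": 0, "wz": 0}, {"dx": 0, "dy": 0, "dz": 0.015, "wx": 0, "wy": 0, "wz": 0}]}}

```text
clock: 25.95
tool_pos: [0.664, 0.1855, 0.0818]
eef_rot: [0.998, 0.067, 0.0, -0.0]
ft_force: [-3.6, -0.7, 5.2]
opening: 0.0173
```

>>> {"op": "drive_tool", "data": {"deltas": [{"dx": 0, "dy": 0, "dz": 0, "wx": 0, "wy": 0, "wz": 0}, {"dx": 0, "dy": 0, "dz": 0, "wx": 0, "wy": 0, "wz": 0}, {"dx": 0, "dy": 0, "dz": 0, "wx": 0, "wy": 0, "wz": 0}, {"dx": 0, "dy": 0, "dz": 0, "wx": 0, "wy": 0, "wz": 0}, {"dx": 0, "dy": 0, "dz": 0, "wx": 0, "wy": 0, "wz": 0}, {"dx": 0, "dy": 0, "dz": 0, "wx": 0, "wy": 0, "wz": 0}], "claw": 0}}

```text
clock: 26.55
tool_pos: [0.6636, 0.1854, 0.0804]
eef_rot: [0.998, 0.067, -0.0, 0.0]
ft_force: [-0.3, 0.1, -0.1]
opening: 0.0854
```

>>> {"op": "drive_tool", "data": {"deltas": [{"dx": 0, "dy": 0, "dz": -0.2, "wx": 0, "wy": 0, "wz": 0}, {"dx": 0, "dy": 0, "dz": -0.5, "wx": 0, "wy": 0, "wz": 0}, {"dx": -0.3, "dy": 0, "dz": -0.8, "wx": 0, "wy": 0, "wz": 0}, {"dx": -0.5, "dy": 0, "dz": -0.9, "wx": 0, "wy": 0, "wz": 0}, {"dx": -0.5, "dy": 0, "dz": -0.9, "wx": 0, "wy": 0, "wz": 0}, {"dx": -0.5, "dy": 0, "dz": -0.9, "wx": 0, "wy": 0, "wz": 0}]}}

```text
clock: 27.15
tool_pos: [0.5894, 0.1756, 0.2167]
eef_rot: [0.998, 0.067, 0.001, -0.0]
ft_force: [0.5, 0.7, -0.6]
opening: 0.0851
```

```bash
python3 wl.py red6 cover 0.068 .663 .185; python3 -c "
from h import *
plan(tgt(.4620,-.3325,.2,-.465))
c=arm.camera('scene');cv2.imwrite('pics/sc6.png',cv2.resize(c['color'][200:340,290:490],None,fx=4,fy=4,interpolation=cv2.INTER_CUBIC))"
```

```text
0.95 [291.  48. 352. 152.]
FIT [0.6637 0.1849 0.1262] [0.02]
clock 27.25 tcp [0.5894 0.1754 0.2143]
now [0.5894 0.1754 0.2143] total d [-1.291  3.243  0.098] w [0.0003 0.0009 0.299 ] calls 4 each [-0.3227  0.8108  0.0244] rows each 2.6 (turn in last)
```

View pics/red6.png

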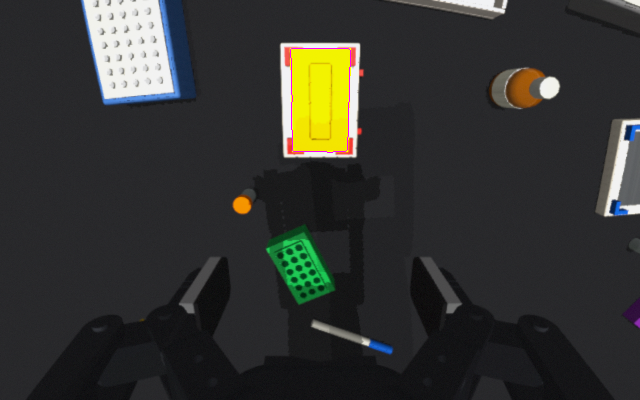

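View pics/sc6.png

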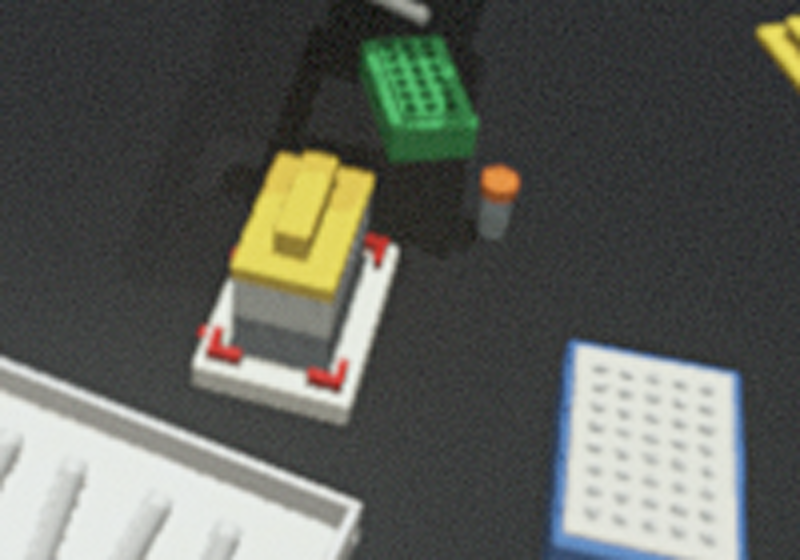

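The red stack is seated and lined up. Next, the magnet block.

>>> {"op": "drive_tool", "data": {"deltas": [{"dx": -0.38, "dy": 0.98, "dz": 0, "wx": 0, "wy": 0, "wz": 0}, {"dx": -0.38, "dy": 0.98, "dz": 0, "wx": 0, "wy": 0, "wz": 0}, {"dx": -0.38, "dy": 0.98, "dz": 0, "wx": 0, "wy": 0, "wz": 0}, {"dx": -0.38, "dy": 0.98, "dz": 0, "wx": 0, "wy": 0, "wz": 0}]}}

```text
clock: 27.7
tool_pos: [0.5515, 0.0182, 0.2137]
eef_rot: [0.998, 0.064, -0.002, 0.0]
ft_force: [0.8, 0.8, -0.2]
opening: 0.0853
```

>>> {"op": "drive_tool", "data": {"deltas": [{"dx": -0.38, "dy": 0.98, "dz": 0, "wx": 0, "wy": 0, "wz": 0}, {"dx": -0.38, "dy": 0.98, "dz": 0, "wx": 0, "wy": 0, "wz": 0}, {"dx": -0.38, "dy": 0.98, "dz": 0, "wx": 0, "wy": 0, "wz": 0}, {"dx": -0.38, "dy": 0.98, "dz": 0, "wx": 0, "wy": 0, "wz": 0}]}}

```text
clock: 28.1
tool_pos: [0.5147, -0.1348, 0.2143]
eef_rot: [0.998, 0.064, -0.001, 0.0]
ft_force: [-0.1, 0.1, 0.6]
opening: 0.0853
```

>>> {"op": "drive_tool", "data": {"deltas": [{"dx": -0.38, "dy": 0.98, "dz": 0, "wx": 0, "wy": 0, "wz": 0.3}, {"dx": -0.38, "dy": 0.98, "dz": 0, "wx": 0, "wy": 0, "wz": 0.3}, {"dx": -0.38, "dy": 0.98, "dz": 0, "wx": 0, "wy": 0, "wz": 0.3}, {"dx": -0.38, "dy": 0.98, "dz": 0, "wx": 0, "wy": 0, "wz": 0.3}, {"dx": -0.38, "dy": 0.98, "dz": 0, "wx": 0, "wy": 0, "wz": 0.3}]}}

```text
clock: 28.6
tool_pos: [0.4785, -0.2854, 0.2143]
eef_rot: [0.973, -0.232, -0.001, -0.001]
ft_force: [0.0, -0.1, -0.4]
opening: 0.0852
```

```bash
python3 -c "
from h import *
plan(tgt(.4620,-.3325,.17,-.465))"
```

```text
now [ 0.4785 -0.2854  0.2143] total d [0.045 0.33  0.295] w [-0.0004  0.0012 -0.002 ] calls 1 each [0.0446 0.3303 0.295 ] rows each 1.3 (turn in last)
```

>>> {"op": "drive_tool", "data": {"deltas": [{"dx": 0.045, "dy": 0.33, "dz": 0.29, "wx": 0, "wy": 0, "wz": 0}, {"dx": 0.045, "dy": 0.33, "dz": 0.29, "wx": 0, "wy": 0, "wz": 0}, {"dx": 0.045, "dy": 0.33, "dz": 0.29, "wx": 0, "wy": 0, "wz": 0}, {"dx": 0.045, "dy": 0.33, "dz": 0.29, "wx": 0, "wy": 0, "wz": 0}]}}

```text
clock: 29.0
tool_pos: [0.4628, -0.3304, 0.172]
eef_rot: [0.973, -0.23, -0.0, -0.001]
ft_force: [0.4, -1.0, 1.2]
opening: 0.0852
```

```bash
python3 wl.py mag1 magnet_block 0 .462 -.3325; python3 -c "
from h import *
plan(tgt(.4620,-.3325,.03,-.465))"
```

```text
0.98 [294. 136. 349. 224.]
FIT [ 0.4626 -0.3319 -0.4742] [0.03]
clock 29.1 tcp [ 0.4634 -0.3308  0.1734]
now [ 0.4634 -0.3308  0.1734] total d [-0.005  0.014  0.956] w [ 0.0001 -0.0008  0.0002] calls 1 each [-0.0047  0.0142  0.9561] rows each 2.9 (turn in last)
```

View pics/mag1.png

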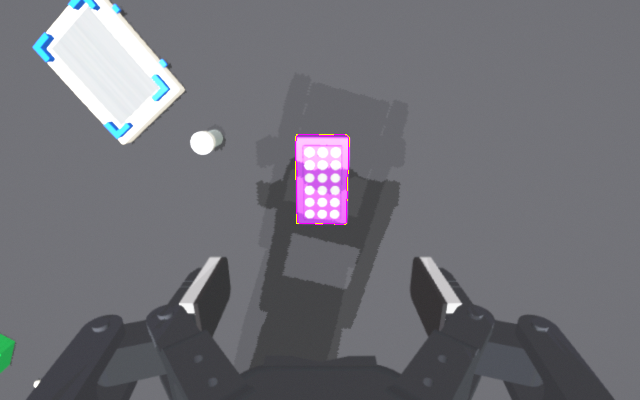

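>>> {"op": "drive_tool", "data": {"deltas": [{"dx": -0.004, "dy": 0.01, "dz": 0.3, "wx": 0, "wy": 0, "wz": 0.004}, {"dx": -0.004, "dy": 0.01, "dz": 0.6, "wx": 0, "wy": 0, "wz": 0.004}, {"dx": -0.004, "dy": 0.01, "dz": 0.85, "wx": 0, "wy": 0, "wz": 0.004}, {"dx": -0.004, "dy": 0.01, "dz": 0.96, "wx": 0, "wy": 0, "wz": 0.004}, {"dx": -0.004, "dy": 0.01, "dz": 0.96, "wx": 0, "wy": 0, "wz": 0.004}, {"dx": -0.004, "dy": 0.01, "dz": 0.96, "wx": 0, "wy": 0, "wz": 0.004}]}}

```text
clock: 29.7
tool_pos: [0.4623, -0.3333, 0.0301]
eef_rot: [0.972, -0.235, 0.001, 0.001]
ft_force: [-0.3, -0.5, 0.6]
opening: 0.0853
```

```bash
python3 -c "
from h import *
plan(tgt(.4627,-.3320,.005,-.474))"
```

```text
now [ 0.4623 -0.3333  0.0301] total d [-0.002 -0.009  0.168] w [ 0.0004 -0.0013 -0.    ] calls 1 each [-0.0024 -0.0091  0.1676] rows each 0.5 (turn in last)
```

>>> {"op": "drive_tool", "data": {"deltas": [{"dx": -0.002, "dy": -0.008, "dz": 0.1, "wx": 0, "wy": -0.0005, "wz": 0}, {"dx": -0.002, "dy": -0.008, "dz": 0.165, "wx": 0, "wy": -0.0005, "wz": 0}, {"dx": -0.002, "dy": -0.008, "dz": 0.165, "wx": 0, "wy": -0.0005, "wz": 0}, {"dx": -0.002, "dy": -0.008, "dz": 0.165, "wx": 0, "wy": -0.0005, "wz": 0}]}}

```text
clock: 30.1
tool_pos: [0.461, -0.3314, 0.0032]
eef_rot: [0.972, -0.235, -0.001, -0.0]
ft_force: [-0.5, -0.2, 0.5]
opening: 0.0853
```

>>> {"op": "drive_tool", "data": {"deltas": [{"dx": 0, "dy": 0, "dz": 0, "wx": 0, "wy": 0, "wz": 0}, {"dx": 0, "dy": 0, "dz": 0, "wx": 0, "wy": 0, "wz": 0}, {"dx": 0, "dy": 0, "dz": 0, "wx": 0, "wy": 0, "wz": 0}, {"dx": 0, "dy": 0, "dz": 0, "wx": 0, "wy": 0, "wz": 0}, {"dx": 0, "dy": 0, "dz": 0, "wx": 0, "wy": 0, "wz": 0}, {"dx": 0, "dy": 0, "dz": 0, "wx": 0, "wy": 0, "wz": 0}, {"dx": 0, "dy": 0, "dz": 0, "wx": 0, "wy": 0, "wz": 0}, {"dx": 0, "dy": 0, "dz": 0, "wx": 0, "wy": 0, "wz": 0}], "claw": 255, "force": 40}}

```text
clock: 30.9
tool_pos: [0.4616, -0.3319, 0.004]
eef_rot: [0.972, -0.235, -0.0, 0.0]
ft_force: [0.0, 1.1, 5.0]
opening: 0.0486
```

```bash
python3 off.py mag2 .022 .027 -.005
```

```text
0 [[258.9, 189.4], [379.5, 189.4], [274.9, 209.5], [363.5, 209.5]]
-0.002 [[259.2, 194.0], [379.2, 194.0], [275.1, 214.1], [363.3, 214.1]]
-0.004 [[259.5, 198.6], [378.9, 198.6], [275.3, 218.6], [363.1, 218.6]]
30.95 [ 0.4616 -0.3318  0.004 ] [-1.  -0.8  6.1] 0.04905215818298529
```

View pics/mag2.png

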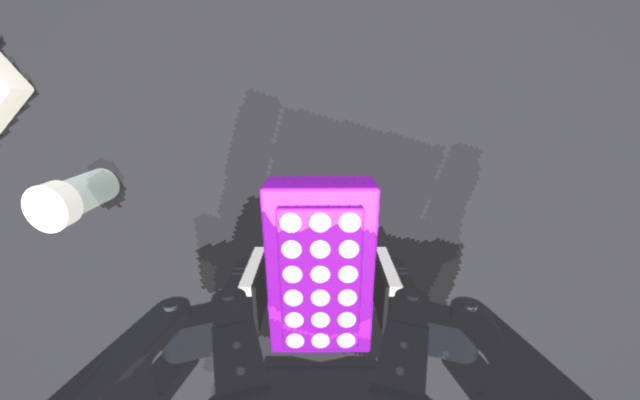

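>>> {"op": "drive_tool", "data": {"deltas": [{"dx": 0, "dy": 0, "dz": -0.1, "wx": 0, "wy": 0, "wz": 0}, {"dx": 0, "dy": 0, "dz": -0.4, "wx": 0, "wy": 0, "wz": 0}, {"dx": 0, "dy": 0, "dz": -0.7, "wx": 0, "wy": 0, "wz": 0}, {"dx": 0, "dy": 0, "dz": -1, "wx": 0, "wy": 0, "wz": 0}, {"dx": 0, "dy": 0, "dz": -1, "wx": 0, "wy": 0, "wz": 0}]}}

```text
clock: 31.45
tool_pos: [0.4645, -0.3341, 0.1616]
eef_rot: [0.972, -0.235, 0.005, 0.003]
ft_force: [1.3, -1.8, -1.9]
opening: 0.0491
```

```bash
python3 -c "
from h import *
plan(tgt(.54,-.224,.2,.2))"
```

```text
now [ 0.4645 -0.3341  0.1616] total d [ 0.115 -0.882 -0.257] w [ 0.0035 -0.0051 -0.3373] calls 1 each [ 0.1151 -0.882  -0.2575] rows each 4.5 (turn in last)
```

>>> {"op": "drive_tool", "data": {"deltas": [{"dx": 0.115, "dy": -0.88, "dz": -0.26, "wx": 0, "wy": 0, "wz": -0.337}, {"dx": 0.115, "dy": -0.88, "dz": -0.26, "wx": 0, "wy": 0, "wz": -0.337}, {"dx": 0.115, "dy": -0.88, "dz": -0.26, "wx": 0, "wy": 0, "wz": -0.337}, {"dx": 0.115, "dy": -0.88, "dz": -0.26, "wx": 0, "wy": 0, "wz": -0.337}, {"dx": 0.115, "dy": -0.88, "dz": -0.26, "wx": 0, "wy": 0, "wz": -0.337}, {"dx": 0.115, "dy": -0.88, "dz": -0.26, "wx": 0, "wy": 0, "wz": -0.337}, {"dx": 0.115, "dy": -0.88, "dz": -0.26, "wx": 0, "wy": 0, "wz": -0.337}, {"dx": 0.115, "dy": -0.88, "dz": -0.26, "wx": 0, "wy": 0, "wz": -0.337}]}}

```text
clock: 32.25
tool_pos: [0.5364, -0.222, 0.1914]
eef_rot: [0.995, 0.099, -0.001, -0.001]
ft_force: [0.9, 0.1, -3.0]
opening: 0.0489
```

```bash
python3 wl.py blue1 blue_dock 0 .645 -.203; python3 -c "
from h import *
plan(tgt(.645,-.203,.06,.2))"
```

```text
0.82 [277.   0. 370. 125.]
FIT [ 0.6462 -0.2041  0.2141] [0.02]
clock 32.35 tcp [ 0.5367 -0.2222  0.1919]
now [ 0.5367 -0.2222  0.1919] total d [0.734 0.017 0.878] w [-0.0006  0.0008 -0.001 ] calls 1 each [0.7343 0.0174 0.8781] rows each 3.4 (turn in last)
```

View pics/blue1.png

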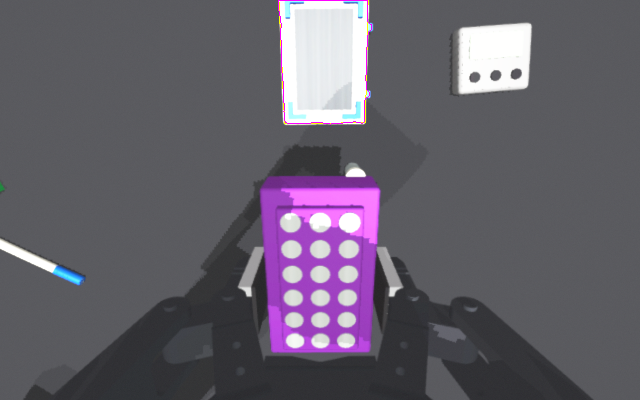

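>>> {"op": "drive_tool", "data": {"deltas": [{"dx": 0.33, "dy": 0.018, "dz": 0, "wx": 0, "wy": 0, "wz": -0.004}, {"dx": 0.66, "dy": 0.018, "dz": 0.05, "wx": 0, "wy": 0, "wz": -0.004}, {"dx": 0.738, "dy": 0.018, "dz": 0.3, "wx": 0, "wy": 0, "wz": -0.004}, {"dx": 0.738, "dy": 0.018, "dz": 0.6, "wx": 0, "wy": 0, "wz": -0.004}, {"dx": 0.738, "dy": 0.018, "dz": 0.8, "wx": 0, "wy": 0, "wz": -0.004}, {"dx": 0.738, "dy": 0.018, "dz": 0.8, "wx": 0, "wy": 0, "wz": -0.004}, {"dx": 0.738, "dy": 0.018, "dz": 0.8, "wx": 0, "wy": 0, "wz": -0.004}]}}

```text
clock: 33.05
tool_pos: [0.6458, -0.2029, 0.0722]
eef_rot: [0.995, 0.103, -0.001, -0.0]
ft_force: [-0.1, 0.0, -2.7]
opening: 0.049
```

```bash
python3 -c "
from h import *
plan(tgt(.646,-.2035,.036,.207))"; python3 off.py blue2 .022 .027 -.004
```

```text
now [ 0.6458 -0.2029  0.0722] total d [0.001 0.004 0.241] w [-0.0006  0.0009 -0.0002] calls 1 each [0.0006 0.0044 0.241 ] rows each 0.7 (turn in last)
0 [[257.8, 188.2], [381.8, 188.3], [274.2, 208.8], [365.3, 208.8]]
-0.002 [[258.1, 192.9], [381.5, 193.0], [274.4, 213.5], [365.1, 213.6]]
-0.004 [[258.4, 197.6], [381.2, 197.7], [274.6, 218.2], [364.9, 218.3]]
33.1 [ 0.6472 -0.2035  0.0743] [-0.1 -0.1 -2.6] 0.04892328251798174
```

View pics/blue2.png

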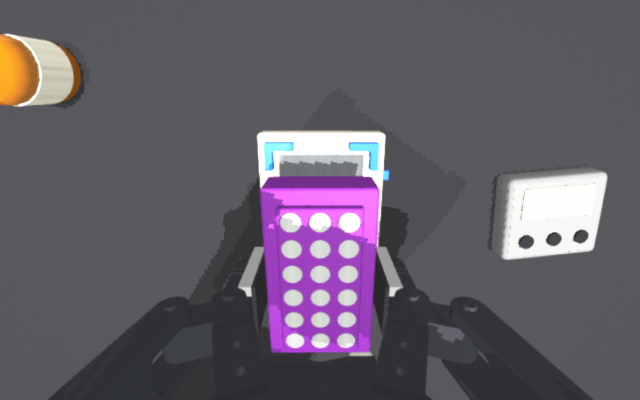

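>>> {"op": "drive_tool", "data": {"deltas": [{"dx": -0.004, "dy": 0.002, "dz": 0.1, "wx": 0, "wy": 0, "wz": 0}, {"dx": -0.004, "dy": 0.002, "dz": 0.2, "wx": 0, "wy": 0, "wz": 0}, {"dx": -0.004, "dy": 0.002, "dz": 0.24, "wx": 0, "wy": 0, "wz": 0}, {"dx": -0.004, "dy": 0.002, "dz": 0.24, "wx": 0, "wy": 0, "wz": 0}, {"dx": -0.004, "dy": 0.002, "dz": 0.24, "wx": 0, "wy": 0, "wz": 0}]}}

```text
clock: 33.6
tool_pos: [0.6453, -0.2031, 0.0359]
eef_rot: [0.995, 0.103, -0.001, -0.0]
ft_force: [-0.1, -0.4, -3.2]
opening: 0.0487
```

```bash
python3 -c "
from h import *
plan(tgt(.646,-.2035,.020,.207))"
```

```text
now [ 0.6453 -0.2031  0.0359] total d [0.004 0.004 0.106] w [-0.0005  0.0007  0.0001] calls 1 each [0.0042 0.004  0.1061] rows each 0.3 (turn in last)
```

>>> {"op": "drive_tool", "data": {"deltas": [{"dx": 0.003, "dy": 0.003, "dz": 0.03, "wx": 0, "wy": 0, "wz": 0}, {"dx": 0.003, "dy": 0.003, "dz": 0.06, "wx": 0, "wy": 0, "wz": 0}, {"dx": 0.003, "dy": 0.003, "dz": 0.085, "wx": 0, "wy": 0, "wz": 0}, {"dx": 0.003, "dy": 0.003, "dz": 0.1, "wx": 0, "wy": 0, "wz": 0}, {"dx": 0.003, "dy": 0.003, "dz": 0.1, "wx": 0, "wy": 0, "wz": 0}]}}

```text
clock: 34.1
tool_pos: [0.6455, -0.2033, 0.0205]
eef_rot: [0.995, 0.103, -0.001, -0.001]
ft_force: [0.0, -1.0, -3.7]
opening: 0.0492
```

>>> {"op": "drive_tool", "data": {"deltas": [{"dx": 0.001, "dy": 0.001, "dz": 0.01, "wx": 0, "wy": 0, "wz": 0}, {"dx": 0.001, "dy": 0.001, "dz": 0.02, "wx": 0, "wy": 0, "wz": 0}, {"dx": 0.001, "dy": 0.001, "dz": 0.02, "wx": 0, "wy": 0, "wz": 0}]}}

```text
clock: 34.4
tool_pos: [0.6468, -0.2038, 0.0201]
eef_rot: [0.995, 0.103, -0.0, 0.0]
ft_force: [-4.0, 1.3, 5.3]
opening: 0.0492
```

Seated (contact at the expected 0.020). Release.

>>> {"op": "drive_tool", "data": {"deltas": [{"dx": 0, "dy": 0, "dz": 0, "wx": 0, "wy": 0, "wz": 0}, {"dx": 0, "dy": 0, "dz": 0, "wx": 0, "wy": 0, "wz": 0}, {"dx": 0, "dy": 0, "dz": 0, "wx": 0, "wy": 0, "wz": 0}, {"dx": 0, "dy": 0, "dz": 0, "wx": 0, "wy": 0, "wz": 0}, {"dx": 0, "dy": 0, "dz": 0, "wx": 0, "wy": 0, "wz": 0}], "claw": 0}}

```text
clock: 34.9
tool_pos: [0.6461, -0.2036, 0.0181]
eef_rot: [0.995, 0.103, -0.001, -0.0]
ft_force: [0.2, -0.1, -0.1]
opening: 0.0854
```

>>> {"op": "drive_tool", "data": {"deltas": [{"dx": 0, "dy": 0, "dz": -0.2, "wx": 0, "wy": 0, "wz": 0}, {"dx": 0, "dy": 0, "dz": -0.5, "wx": 0, "wy": 0, "wz": 0}, {"dx": -0.3, "dy": 0, "dz": -0.8, "wx": 0, "wy": 0, "wz": 0}, {"dx": -0.5, "dy": 0, "dz": -1, "wx": 0, "wy": 0, "wz": 0}, {"dx": -0.5, "dy": 0, "dz": -1, "wx": 0, "wy": 0, "wz": 0}, {"dx": -0.5, "dy": 0, "dz": -1, "wx": 0, "wy": 0, "wz": 0}]}}

```text
clock: 35.5
tool_pos: [0.5732, -0.2197, 0.1702]
eef_rot: [0.995, 0.103, 0.001, 0.001]
ft_force: [-0.2, -0.7, -0.1]
opening: 0.0857
```

```bash
python3 wl.py blue3 magnet_block 0.016 .646 -.2035; python3 -c "
from h import *
plan(tgt(.4695,.184,.17,.58))"
```

```text
0.76 [289.  44. 352. 153.]
FIT [ 0.6479 -0.2042  0.2067] [0.025]
clock 35.6 tcp [ 0.5727 -0.2187  0.1669]
now [ 0.5727 -0.2187  0.1669] total d [-0.121 -2.768 -0.015] w [-0.0012  0.0009 -0.1864] calls 3 each [-0.0404 -0.9228 -0.0051] rows each 2.8 (turn in last)
```

View pics/blue3.png

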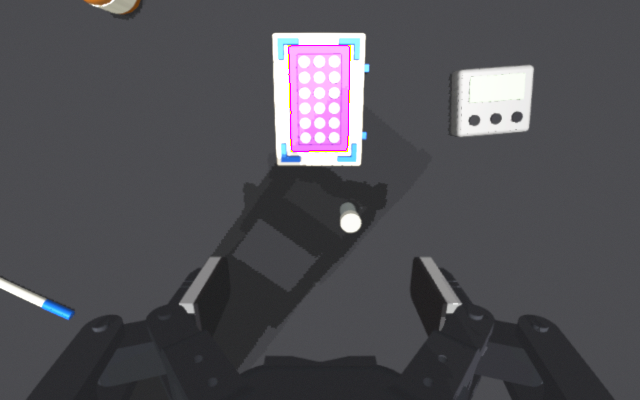

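>>> {"op": "drive_tool", "data": {"deltas": [{"dx": -0.04, "dy": -0.92, "dz": -0.01, "wx": 0, "wy": 0, "wz": 0}, {"dx": -0.04, "dy": -0.92, "dz": -0.01, "wx": 0, "wy": 0, "wz": 0}, {"dx": -0.04, "dy": -0.92, "dz": -0.01, "wx": 0, "wy": 0, "wz": 0}, {"dx": -0.04, "dy": -0.92, "dz": -0.01, "wx": 0, "wy": 0, "wz": 0}]}}

```text
clock: 36.0
tool_pos: [0.5371, -0.0809, 0.167]
eef_rot: [0.994, 0.106, -0.003, -0.002]
ft_force: [-0.4, -1.3, 0.5]
opening: 0.0855
```

>>> {"op": "drive_tool", "data": {"deltas": [{"dx": -0.04, "dy": -0.92, "dz": -0.01, "wx": 0, "wy": 0, "wz": 0}, {"dx": -0.04, "dy": -0.92, "dz": -0.01, "wx": 0, "wy": 0, "wz": 0}, {"dx": -0.04, "dy": -0.92, "dz": -0.01, "wx": 0, "wy": 0, "wz": 0}, {"dx": -0.04, "dy": -0.92, "dz": -0.01, "wx": 0, "wy": 0, "wz": 0}]}}

```text
clock: 36.4
tool_pos: [0.5031, 0.052, 0.1695]
eef_rot: [0.994, 0.106, -0.002, -0.001]
ft_force: [-0.5, -0.3, -0.2]
opening: 0.0853
```

>>> {"op": "drive_tool", "data": {"deltas": [{"dx": -0.04, "dy": -0.92, "dz": 0, "wx": 0, "wy": 0, "wz": -0.186}, {"dx": -0.04, "dy": -0.92, "dz": 0, "wx": 0, "wy": 0, "wz": -0.186}, {"dx": -0.04, "dy": -0.92, "dz": 0, "wx": 0, "wy": 0, "wz": -0.186}, {"dx": -0.04, "dy": -0.92, "dz": 0, "wx": 0, "wy": 0, "wz": -0.186}, {"dx": -0.04, "dy": -0.92, "dz": 0, "wx": 0, "wy": 0, "wz": -0.186}, {"dx": -0.04, "dy": -0.92, "dz": 0, "wx": 0, "wy": 0, "wz": -0.186}]}}

```text
clock: 37.0
tool_pos: [0.4705, 0.1815, 0.1706]
eef_rot: [0.959, 0.285, -0.001, -0.0]
ft_force: [-0.1, -0.9, -1.3]
opening: 0.0851
```

```bash
python3 wl.py gr1 green_plate 0 .4695 .184; python3 -c "
from h import *
plan(tgt(.4695,.184,.03,.58))"
```

```text
0.65 [289. 135. 344. 224.]
FIT [0.4678 0.1818 0.5751] [0.03]
clock 37.1 tcp [0.4706 0.1812 0.1711]
now [0.4706 0.1812 0.1711] total d [ 0.006 -0.019  0.941] w [-0.0005  0.0008 -0.0015] calls 1 each [ 0.0056 -0.0186  0.9405] rows each 2.8 (turn in last)
```

View pics/gr1.png

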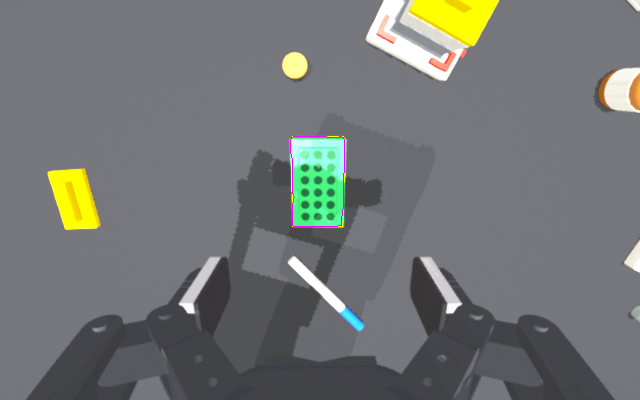

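>>> {"op": "drive_tool", "data": {"deltas": [{"dx": -0.012, "dy": -0.013, "dz": 0.3, "wx": 0, "wy": 0, "wz": -0.001}, {"dx": -0.012, "dy": -0.013, "dz": 0.6, "wx": 0, "wy": 0, "wz": -0.001}, {"dx": -0.012, "dy": -0.013, "dz": 0.85, "wx": 0, "wy": 0, "wz": -0.001}, {"dx": -0.012, "dy": -0.013, "dz": 0.94, "wx": 0, "wy": 0, "wz": -0.001}, {"dx": -0.012, "dy": -0.013, "dz": 0.94, "wx": 0, "wy": 0, "wz": -0.001}, {"dx": -0.012, "dy": -0.013, "dz": 0.94, "wx": 0, "wy": 0, "wz": -0.001}]}}

```text
clock: 37.7
tool_pos: [0.4689, 0.183, 0.0322]
eef_rot: [0.958, 0.286, 0.001, -0.0]
ft_force: [-0.2, 0.9, 0.5]
opening: 0.0855
```

```bash
python3 -c "
from h import *
plan(tgt(.468,.182,.005,.576))"
```

```text
now [0.4689 0.183  0.0322] total d [-0.009  0.002  0.181] w [-0.0001 -0.0008  0.0022] calls 1 each [-0.0093  0.0025  0.1814] rows each 0.5 (turn in last)
```

>>> {"op": "drive_tool", "data": {"deltas": [{"dx": -0.005, "dy": 0.002, "dz": 0.1, "wx": 0, "wy": 0, "wz": 0.002}, {"dx": -0.005, "dy": 0.002, "dz": 0.18, "wx": 0, "wy": 0, "wz": 0.002}, {"dx": -0.005, "dy": 0.002, "dz": 0.18, "wx": 0, "wy": 0, "wz": 0.002}, {"dx": -0.005, "dy": 0.002, "dz": 0.18, "wx": 0, "wy": 0, "wz": 0.002}]}}

```text
clock: 38.1
tool_pos: [0.4674, 0.1826, 0.0044]
eef_rot: [0.959, 0.285, 0.0, -0.0]
ft_force: [0.4, 1.2, -0.8]
opening: 0.0853
```

>>> {"op": "drive_tool", "data": {"deltas": [{"dx": 0, "dy": 0, "dz": 0, "wx": 0, "wy": 0, "wz": 0}, {"dx": 0, "dy": 0, "dz": 0, "wx": 0, "wy": 0, "wz": 0}, {"dx": 0, "dy": 0, "dz": 0, "wx": 0, "wy": 0, "wz": 0}, {"dx": 0, "dy": 0, "dz": 0, "wx": 0, "wy": 0, "wz": 0}, {"dx": 0, "dy": 0, "dz": 0, "wx": 0, "wy": 0, "wz": 0}, {"dx": 0, "dy": 0, "dz": 0, "wx": 0, "wy": 0, "wz": 0}, {"dx": 0, "dy": 0, "dz": 0, "wx": 0, "wy": 0, "wz": 0}, {"dx": 0, "dy": 0, "dz": 0, "wx": 0, "wy": 0, "wz": 0}], "claw": 255, "force": 30}}

```text
clock: 38.9
tool_pos: [0.4675, 0.1827, 0.0043]
eef_rot: [0.959, 0.285, 0.0, -0.0]
ft_force: [-1.1, 0.8, 5.5]
opening: 0.0494
```

```bash
python3 off.py gr2 .024 .029 -.005
```

```text
0 [[256.3, 189.2], [378.8, 189.1], [272.4, 209.5], [362.6, 209.5]]
-0.002 [[256.6, 193.9], [378.5, 193.8], [272.7, 214.2], [362.3, 214.2]]
-0.004 [[256.9, 198.5], [378.3, 198.5], [272.9, 218.8], [362.1, 218.8]]
38.95 [0.4675 0.1827 0.0044] [-1.   0.2  5.8] 0.049411761276914996
```

View pics/gr2.png

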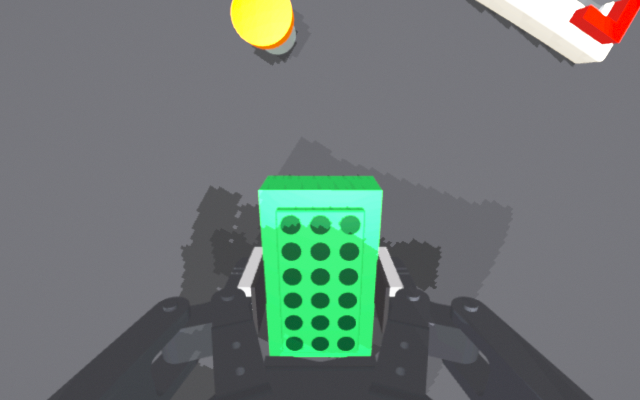

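>>> {"op": "drive_tool", "data": {"deltas": [{"dx": 0, "dy": 0, "dz": -0.1, "wx": 0, "wy": 0, "wz": 0}, {"dx": 0, "dy": 0, "dz": -0.4, "wx": 0, "wy": 0, "wz": 0}, {"dx": 0, "dy": 0, "dz": -0.7, "wx": 0, "wy": 0, "wz": 0}, {"dx": 0, "dy": 0, "dz": -1, "wx": 0, "wy": 0, "wz": 0}, {"dx": 0, "dy": 0, "dz": -1, "wx": 0, "wy": 0, "wz": 0}]}}

```text
clock: 39.45
tool_pos: [0.4712, 0.1835, 0.161]
eef_rot: [0.959, 0.285, 0.006, -0.0]
ft_force: [0.0, 0.3, 0.7]
opening: 0.0492
```

```bash
python3 -c "
from h import *
plan(tgt(.545,-.225,.17,.207))"
```

```text
now [0.4712 0.1835 0.161 ] total d [-1.073  2.551 -0.065] w [ 0.0004 -0.0061  0.1851] calls 3 each [-0.3577  0.8502 -0.0217] rows each 2.8 (turn in last)
```

>>> {"op": "drive_tool", "data": {"deltas": [{"dx": -0.358, "dy": 0.85, "dz": -0.03, "wx": 0, "wy": 0, "wz": 0}, {"dx": -0.358, "dy": 0.85, "dz": -0.03, "wx": 0, "wy": 0, "wz": 0}, {"dx": -0.358, "dy": 0.85, "dz": -0.03, "wx": 0, "wy": 0, "wz": 0}, {"dx": -0.358, "dy": 0.85, "dz": -0.03, "wx": 0, "wy": 0, "wz": 0}]}}

```text
clock: 39.85
tool_pos: [0.4915, 0.0426, 0.1569]
eef_rot: [0.959, 0.282, -0.001, 0.0]
ft_force: [-0.7, -0.2, -1.5]
opening: 0.0493
```

>>> {"op": "drive_tool", "data": {"deltas": [{"dx": -0.358, "dy": 0.85, "dz": -0.03, "wx": 0, "wy": 0, "wz": 0}, {"dx": -0.358, "dy": 0.85, "dz": -0.03, "wx": 0, "wy": 0, "wz": 0}, {"dx": -0.358, "dy": 0.85, "dz": -0.03, "wx": 0, "wy": 0, "wz": 0}, {"dx": -0.358, "dy": 0.85, "dz": -0.03, "wx": 0, "wy": 0, "wz": 0}]}}

```text
clock: 40.25
tool_pos: [0.5163, -0.093, 0.1614]
eef_rot: [0.959, 0.282, -0.001, -0.0]
ft_force: [1.2, 0.7, -0.8]
opening: 0.0493
```

>>> {"op": "drive_tool", "data": {"deltas": [{"dx": -0.358, "dy": 0.85, "dz": -0.03, "wx": 0, "wy": 0, "wz": 0.185}, {"dx": -0.358, "dy": 0.85, "dz": -0.03, "wx": 0, "wy": 0, "wz": 0.185}, {"dx": -0.358, "dy": 0.85, "dz": -0.03, "wx": 0, "wy": 0, "wz": 0.185}, {"dx": -0.358, "dy": 0.85, "dz": -0.03, "wx": 0, "wy": 0, "wz": 0.185}, {"dx": -0.358, "dy": 0.85, "dz": -0.03, "wx": 0, "wy": 0, "wz": 0.185}, {"dx": -0.358, "dy": 0.85, "dz": -0.03, "wx": 0, "wy": 0, "wz": 0.185}]}}

```text
clock: 40.85
tool_pos: [0.5403, -0.2243, 0.1657]
eef_rot: [0.995, 0.104, -0.001, -0.001]
ft_force: [0.1, -0.3, -1.9]
opening: 0.0495
```

```bash
python3 fitall.py magnet_block,.647,-.204,.016; python3 -c "
from h import *
plan(tgt(.647,-.2037,.085,.207))"
```

```text
magnet_block FIT [ 0.6474 -0.2045  0.2113] [0.02] 0.6
now [ 0.5406 -0.2243  0.1663] total d [0.724 0.014 0.54 ] w [-0.0008  0.0009  0.0012] calls 1 each [0.7236 0.0139 0.5405] rows each 2.7 (turn in last)
```

>>> {"op": "drive_tool", "data": {"deltas": [{"dx": 0.33, "dy": 0.014, "dz": 0, "wx": 0, "wy": 0, "wz": 0}, {"dx": 0.66, "dy": 0.014, "dz": 0.1, "wx": 0, "wy": 0, "wz": 0}, {"dx": 0.724, "dy": 0.014, "dz": 0.3, "wx": 0, "wy": 0, "wz": 0}, {"dx": 0.724, "dy": 0.014, "dz": 0.54, "wx": 0, "wy": 0, "wz": 0}, {"dx": 0.724, "dy": 0.014, "dz": 0.54, "wx": 0, "wy": 0, "wz": 0}, {"dx": 0.724, "dy": 0.014, "dz": 0.54, "wx": 0, "wy": 0, "wz": 0}, {"dx": 0.724, "dy": 0.014, "dz": 0.54, "wx": 0, "wy": 0, "wz": 0}]}}

```text
clock: 41.65
tool_pos: [0.6485, -0.2059, 0.0884]
eef_rot: [0.995, 0.104, 0.001, 0.001]
ft_force: [0.4, -0.7, -0.3]
opening: 0.0491
```

```bash
python3 off.py blue4 .024 .029 -.0044; python3 -c "
from h import *
plan(tgt(.647,-.2037,.054,.208))"
```

```text
0 [[257.0, 190.4], [380.5, 190.4], [273.3, 210.9], [364.1, 211.0]]
-0.002 [[257.3, 195.1], [380.2, 195.1], [273.5, 215.6], [363.9, 215.7]]
-0.004 [[257.6, 199.7], [379.9, 199.8], [273.7, 220.3], [363.6, 220.3]]
41.7 [ 0.6488 -0.2062  0.0889] [-0.  -0.1  0.3] 0.04952083479194607
now [ 0.6488 -0.2062  0.0889] total d [-0.009 -0.019  0.233] w [ 0.001  -0.0014 -0.0003] calls 1 each [-0.0088 -0.0192  0.2326] rows each 0.7 (turn in last)
```

View pics/blue4.png

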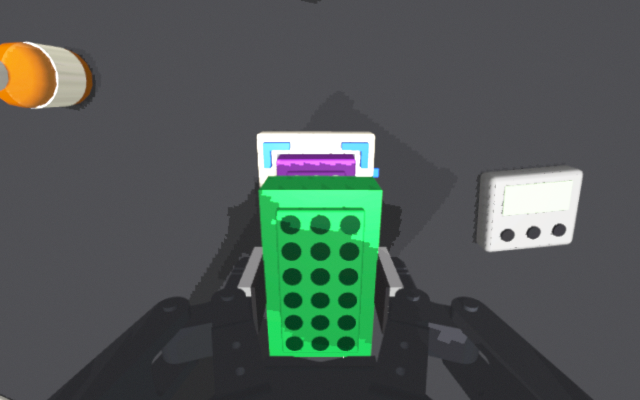

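>>> {"op": "drive_tool", "data": {"deltas": [{"dx": -0.007, "dy": -0.017, "dz": 0.1, "wx": 0, "wy": -0.0007, "wz": 0}, {"dx": -0.007, "dy": -0.017, "dz": 0.2, "wx": 0, "wy": -0.0007, "wz": 0}, {"dx": -0.007, "dy": -0.017, "dz": 0.22, "wx": 0, "wy": -0.0007, "wz": 0}, {"dx": -0.007, "dy": -0.017, "dz": 0.22, "wx": 0, "wy": -0.0007, "wz": 0}]}}

```text
clock: 42.1
tool_pos: [0.6445, -0.2031, 0.0507]
eef_rot: [0.995, 0.103, -0.003, -0.001]
ft_force: [-0.7, -0.7, -0.7]
opening: 0.0493
```

```bash
python3 -c "
from h import *
plan(tgt(.647,-.2037,.0424,.208))"
```

```text
now [ 0.6445 -0.2031  0.0507] total d [0.016 0.008 0.055] w [-0.0013  0.0026 -0.0005] calls 1 each [0.0156 0.0077 0.0551] rows each 0.2 (turn in last)
```

>>> {"op": "drive_tool", "data": {"deltas": [{"dx": 0.012, "dy": 0.005, "dz": 0, "wx": 0, "wy": 0.0015, "wz": 0}, {"dx": 0.012, "dy": 0.005, "dz": 0.015, "wx": 0, "wy": 0.0015, "wz": 0}, {"dx": 0.012, "dy": 0.005, "dz": 0.03, "wx": 0, "wy": 0.0015, "wz": 0}, {"dx": 0.012, "dy": 0.005, "dz": 0.045, "wx": 0, "wy": 0.0015, "wz": 0}, {"dx": 0.012, "dy": 0.005, "dz": 0.052, "wx": 0, "wy": 0.0015, "wz": 0}, {"dx": 0.012, "dy": 0.005, "dz": 0.052, "wx": 0, "wy": 0.0015, "wz": 0}]}}

```text
clock: 42.7
tool_pos: [0.6475, -0.2038, 0.0446]
eef_rot: [0.995, 0.103, 0.0, -0.0]
ft_force: [-0.1, 0.4, -0.8]
opening: 0.0494
```

>>> {"op": "drive_tool", "data": {"deltas": [{"dx": 0, "dy": 0, "dz": 0.01, "wx": 0, "wy": 0, "wz": 0}, {"dx": 0, "dy": 0, "dz": 0.02, "wx": 0, "wy": 0, "wz": 0}, {"dx": 0, "dy": 0, "dz": 0.022, "wx": 0, "wy": 0, "wz": 0}, {"dx": 0, "dy": 0, "dz": 0.022, "wx": 0, "wy": 0, "wz": 0}]}}

```text
clock: 43.1
tool_pos: [0.648, -0.2039, 0.0424]
eef_rot: [0.995, 0.103, 0.0, -0.0]
ft_force: [-1.8, 0.6, 4.1]
opening: 0.0494
```

Home at 0.0424 as expected. Release and retreat.

>>> {"op": "drive_tool", "data": {"deltas": [{"dx": 0, "dy": 0, "dz": 0, "wx": 0, "wy": 0, "wz": 0}, {"dx": 0, "dy": 0, "dz": 0, "wx": 0, "wy": 0, "wz": 0}, {"dx": 0, "dy": 0, "dz": 0, "wx": 0, "wy": 0, "wz": 0}, {"dx": 0, "dy": 0, "dz": 0, "wx": 0, "wy": 0, "wz": 0}, {"dx": 0, "dy": 0, "dz": 0, "wx": 0, "wy": 0, "wz": 0}], "claw": 0}}

```text
clock: 43.6
tool_pos: [0.6476, -0.2038, 0.0414]
eef_rot: [0.995, 0.103, 0.0, -0.0]
ft_force: [-0.1, 0.4, -0.5]
opening: 0.0857
```

>>> {"op": "drive_tool", "data": {"deltas": [{"dx": 0, "dy": 0, "dz": -0.2, "wx": 0, "wy": 0, "wz": 0}, {"dx": 0, "dy": 0, "dz": -0.5, "wx": 0, "wy": 0, "wz": 0}, {"dx": -0.3, "dy": 0, "dz": -0.8, "wx": 0, "wy": 0, "wz": 0}, {"dx": -0.6, "dy": 0, "dz": -1, "wx": 0, "wy": 0, "wz": 0}, {"dx": -0.6, "dy": 0, "dz": -1, "wx": 0, "wy": 0, "wz": 0}, {"dx": -0.6, "dy": 0, "dz": -1, "wx": 0, "wy": 0, "wz": 0}]}}

```text
clock: 44.2
tool_pos: [0.5595, -0.2235, 0.1947]
eef_rot: [0.995, 0.103, 0.002, 0.001]
ft_force: [0.9, 0.7, -0.5]
opening: 0.0851
```

```bash
python3 wl.py blue5 green_plate 0.038 .647 -.2037; python3 -c "
from h import *
c=arm.camera('scene');cv2.imwrite('pics/sc7.png',cv2.resize(c['color'][150:350,170:430],None,fx=3,fy=3,interpolation=cv2.INTER_CUBIC))
c=arm.camera('top');cv2.imwrite('pics/top7.png',c['color'])"
```

```text
0.93 [287.  24. 350. 133.]
FIT [ 0.6489 -0.2046  0.1975] [0.023]
clock 44.3 tcp [ 0.5597 -0.2224  0.1915]
```

View pics/blue5.png

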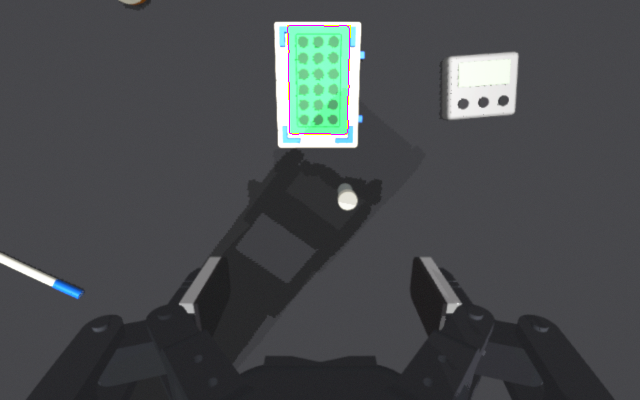

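View pics/sc7.png

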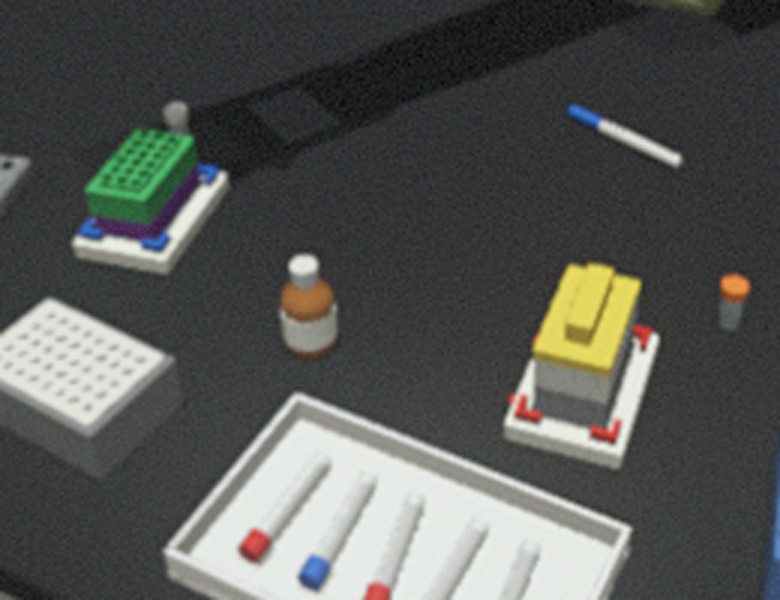

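View pics/top7.png

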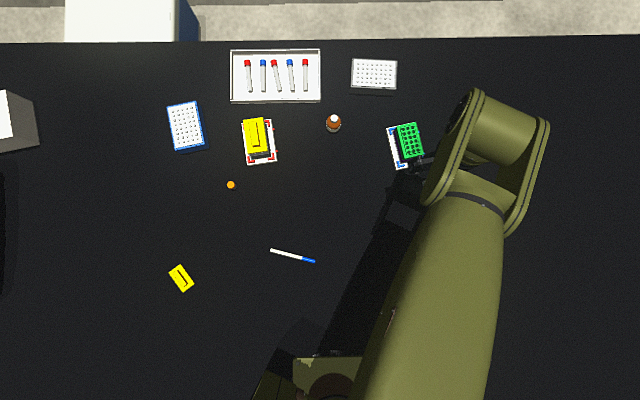

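```bash
python3 - <<'E'
from h import *
for cn in("top","scene"):
    c=arm.camera(cn)
    for n,x,y,z in(("cover",.663,.185,.068),("green_plate",.647,-.204,.038)):
        for r in arm.cut_out(cn,n):
            e=proj(c,[[x,y,z+.015]])[0];b=r["box"]
            if r["score"]>.3 and np.hypot((b[0]+b[2])/2-e[0],(b[1]+b[3])/2-e[1])<15:
                f=fit(n,[(c,r["pixels"])],[x,y],z);print(cn,n,np.round(f[:3],4),np.round(f[3],3))
s=arm.observe();print(s["clock"],np.abs(s["dq"]).max())
E
```

```text
top cover [0.6649 0.1886 0.1489] [0.062]
top green_plate [ 0.6491 -0.2008  0.2207] [0.065]
scene cover [0.6629 0.1842 0.1216] [0.058]
scene green_plate [ 0.648  -0.2056  0.2236] [0.057]
44.7 0.00462298431275128
```

```bash
python3 -c "
from bench import arm
print(arm.finish_job())"
```

```text
the job is handed in; nothing more can be done
None
```

Both stacks are built and the job is handed in at about 45 s of robot time, well inside the 144 s limit; it reported no verdict.

- **Red dock:** grey heat block, then the white plate, then the larger of the two yellow covers on top.
- **Blue dock:** violet magnet block, then the green plate.

**Seating:** each layer met the one below at the height expected for fully home (tool at 0.048 m for the white plate, 0.082 m for the cover, 0.042 m for the green plate). The largest forces I read were about 7.5 N. I did not measure level directly; the layers look level in the last pictures.

**Alignment:** the wrist camera puts the layers of each stack within about 2 mm and 0.015 rad of each other.

**Disagreement:** the top and scene cameras differ from each other by up to 5 mm sideways, and by about 0.03 rad in the cover's turn. They showed a similar sideways difference on the red dock before anything was moved, so I take it as camera calibration, not a misplaced layer.

**Other checks:** the bottle stands untouched, nothing fell, and the open gripper is clear of everything.

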